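# Unnest the sample beakers and sort them into their size rows

### The job

Three sample beakers stand nested one inside another in the sloping stand. Pull them apart and stand each one upright on the tray floor in the row that already holds a beaker of its size. Set the beakers down, do not drop them, and leave the beakers already in the rows and everything else on the bench where they are.

Things in the scene. Friction and masses are not known exactly. Their poses are not given: they have to be found in the camera images.
- small: The small nested beaker: off-white tapered plastic, round, open top, wall 2.5 mm, floor 3 mm; rim 46 mm, foot 40 mm, 62 mm tall, 20 to 45 g. Starts on the ribs inside the medium one, lying about 3 mm off its axis on the lower side (loose fit), its top 30 mm out of that rim. Origin: centre of its underside; z: its axis, underside to rim.
- medium: The medium nested beaker: off-white tapered plastic, round, open top, wall 2.5 mm, floor 3 mm; rim 56 mm, foot 50 mm, 74 mm tall, 30 to 65 g. Inside, two crossed upright ribs rise to 42 mm above its underside; the next smaller beaker stands on them. Starts on the ribs inside the large one, lying about 3 mm off its axis on the lower side (loose fit), its top 30 mm out of that rim. Origin: centre of its underside; z: its axis, underside to rim.
- large: The large nested beaker: off-white tapered plastic, round, open top, wall 2.5 mm, floor 3 mm; rim 66 mm, foot 59 mm, 86 mm tall, 40 to 85 g. Inside, two crossed upright ribs rise to 42 mm above its underside; the next smaller beaker stands on them. Stands loose in the stand. Origin: centre of its underside; z: its axis, underside to rim.
- row_small: A loose small beaker, like the nested small one (rim 46 mm, foot 40 mm, 62 mm tall), already standing upright in the far half of one of the tray's three rows; which row differs each time. Origin: centre of its underside; z: its axis, underside to rim.
- row_medium: A loose medium beaker, like the nested medium one (rim 56 mm, foot 50 mm, 74 mm tall), already standing upright in the far half of one of the tray's three rows; which row differs each time. Origin: centre of its underside; z: its axis, underside to rim.
- row_large: A loose large beaker, like the nested large one (rim 66 mm, foot 59 mm, 86 mm tall), already standing upright in the far half of one of the tray's three rows; which row differs each time. Origin: centre of its underside; z: its axis, underside to rim.
- tray: Fixed dark grey flat tray, 210 mm (x) by 282 mm (y), rim 18 mm high; its floor's upper face is 4 mm above the origin. Two 16 mm high dividers along x make three rows 89 mm wide, centred at y = -93, 0, +93 mm. The beakers there stand at x = 44 to 60 mm (far half); the near half (-x) is empty. Left or right of the stand. Origin: centre of its underside; z up.
- stand: Fixed aluminium stand, base 180 mm (x) by 100 mm (y), with a sloping seat that holds the nest tipped 35 degrees, mouth up and to the stand's -x (roughly the robot's right, -y). The nest, 146 mm long, starts at (45, 0, 34) mm and runs along (-0.574, 0, 0.819). A plate supports it from below; side cheeks cover only the large beaker's lowest 30 mm. Origin: centre of the underside; z up.
- specimen_jar: Bystander: closed glass jar with white lid, 45 mm wide, 46 mm high, standing between stand and tray. Origin: centre of its underside. The rest of the bench (two microscopes up to 400 mm tall, wash bottle, flask, dropper bottle, slide box, spot plate, tube rack, dishes) is fixed and stands more than 780 mm ahead or 420 mm to either side.
- marker: Bystander: marker pen 130 mm long, 15 mm thick, lying across in front of the robot. Origin: its middle, at table level.
- forceps: Bystander: steel forceps 115 mm long lying behind the jar, 10 mm high. Origin: its middle, at table level.

How it is judged:
By the outcome, as a careful person would: the job done as asked, in the order asked, and still so for the second after the job is handed in, with the robot touching nothing.
It also fails if it takes over 67 s, if anything falls off the work surface, if the arm or the gripper's body presses on something with over 40 N, if the wrist force passes 120 N, or if a joint passes its speed limit or range.

### The arm

A 6-joint arm with a two-finger parallel gripper is mounted at the origin on the work surface. World frame = base frame: x ahead of the robot, y to its left, z up, the work surface at z = 0. Lengths are in mm, angles in rad, forces in N, time in s.
With the tool pointing down it reaches from about 400 to 925 mm from the base axis. Payload 12.5 kg.
Tool frame: the origin (TCP) lies on the mounting face of the last link; the fingertips stand 190 mm ahead of it and the grasp point (between the pads) lies 171 mm ahead of it; x points along the fingers, y is the direction in which the jaws open and shut, and the axes are right-handed (so a half turn about x gives the same grasp; the last joint's range is limited). The gripper opens to 95 mm and grips with 3 to 60 N. Pads are 20 mm wide; open, the fingers measure 119 mm over their backs; the gripper's body (75 mm by 180 mm) begins 59 mm behind the grasp point.
Start: joints at [1.037, 0.491, 1.559, -0, 1.092, -0.106], TCP at [259.271, 568.686, 404.761] pointing down, gripper open.
Joint ranges: [-3.1, 3.1], [-0.84, 2.19], [0.05, 2.79], [-1.13, 4.28], [0.06, 2.93], [-2.69, 2.69]. Speed limits (rad/s): [2.22, 2.22, 2.79, 3.14, 3.14, 3.14].

### API

Orientations are given as [roll, pitch, yaw] about the fixed x, y, z axes, in that order (R = Rz(yaw) Ry(pitch) Rx(roll)).
In Python, from cell import env, eyes gives the robot as it stands. The module is installed in compiled form; this text tells all that it offers.
- The arm moves only by the tool jog_arm, never from a script. Its argument "deltas" is one flat list of numbers, 7 for each row, row after row: the shift along the tool's x, y, z in mm, then the turn, a rotation vector about the tool's x, y, z in rad, then the opening, from 0 (shut) to 1 (fully open). A call has 1 to 10 rows; each row shifts and turns the pose as measured when the row begins, along the tool's axes as they then stand; what a row does not reach is not made up. A row lasts 1/8 s, in which the tool goes at most 62.5 mm and 10.7 degrees, less where a joint would pass 70% of its speed; a pose out of reach is approached as far as the arm can. A call is refused whole if a number of a shift passes 62.5 or a number of a turn 0.188, either way. A call with a gripper value outside its range is refused whole. The fingers move at their own pace and stop on an object; the grip force is fixed at half the most. Time passes only in rows, so rows that do not move let the fingers close. It gives the time, the measured TCP pose, the force and the opening at its end, in the units of the state.
- env.state(): the state, without advancing time (a new reading comes with each control period).
- eyes.read_camera(name): name is "scene" or "side" or "wrist"; returns a dict with "image" (420x560x3 uint8, red, green, blue), "fovy" (degrees; the focal length in pixels is half the picture's height over the tangent of half this angle, whatever the lens; pixels are square), "cx", "cy" (the principal point, pixels), "world_from_camera" (4x4, takes a point from camera to world coordinates). Camera axes: x right, y up, looking along -z (the intrinsics and any distortion apply to the point x, -y, -z); pixel columns grow to the right and rows downward; lengths in mm; the calibration is good to about 2 mm. A picture is of the moment at which its call begins. There is no depth.
- env.job_done(): hands the job in, once; it reports no verdict.
The state is a dict: "t": time; "joints": joint angles; "qvel": joint speeds; "tau": joint torques, N m; "eef_pos": TCP position; "tcp_rot": TCP orientation; "ft_force": force on the tool from outside, world axes, zero at the start; "moment": the same for the moment, N m; "opening": opening from 0.0 (shut) to 1.0 (fully open).
Only numpy, scipy, OpenCV 4.12 (cv2) and the standard library are available. Lean on these libraries where they do the work, as an engineer would, in place of code of your own. Each camera call takes 0.05 s, during which the arm holds its last target.

## Working session

There is one attempt and no reset: what is moved stays moved. The work goes in short steps, Python scripts to look and compute and a tool call to move; the robot and the scene stay as the last step left them, time stands still between calls to the robot, and variables do not carry over. Pictures are saved under pics/ and viewed, and the job is handed in when it is done.

Besides the shell and the picture viewer there is one more tool, called as a command line: name --argument value ..., lists and objects as JSON in quotes. jog_arm: Moves the arm, as the interface text tells. Its arguments: {"type":"object","properties":{"deltas":{"type":"array","items":{"type":"number"}}},"required":["deltas"]}

```bash
ls; mkdir -p pics; python3 - <<'E'
from cell import env, eyes
import cv2, numpy as np
s=env.state()
for k,v in s.items(): print(k,np.round(v,3))
for n in ["scene","side","wrist"]:
    c=eyes.read_camera(n)
    cv2.imwrite(f"pics/{n}0.png",c["image"][:,:,::-1])
    print(n,c["fovy"],c["cx"],c["cy"],{k:v for k,v in c.items() if k not in("image","fovy","cx","cy","world_from_camera")});print(np.round(c["world_from_camera"],3))
E
```

```text
pics
t 0.0
joints [ 1.037  0.492  1.559 -0.     1.092 -0.106]
qvel [ 0.001 -0.    -0.    -0.001 -0.002  0.   ]
tau [ 0.0000e+00 -6.1265e+01 -2.5818e+01  6.9000e-02  4.8000e-02 -0.0000e+00]
eef_pos [259.261 568.651 404.155]
tcp_rot [-1.671  1.57  -2.098]
ft_force [-0.086 -0.138  0.274]
moment [0.01  0.024 0.033]
opening 1.001
scene 53.74723049159387 275.2850451166142 204.5351908055849 {}
[[ 8.74000e-01 -3.62000e-01  3.25000e-01  8.49679e+02]
 [ 4.86000e-01  6.55000e-01 -5.79000e-01 -4.76651e+02]
 [-3.00000e-03  6.63000e-01  7.48000e-01  7.37489e+02]
 [ 0.00000e+00  0.00000e+00  0.00000e+00  1.00000e+00]]
side 57.77309438358561 280.84922768084755 209.3382882518392 {}
[[-8.97000e-01  2.94000e-01 -3.30000e-01  3.11668e+02]
 [-4.42000e-01 -5.92000e-01  6.74000e-01  5.02115e+02]
 [ 2.00000e-03  7.50000e-01  6.61000e-01  5.83029e+02]
 [ 0.00000e+00  0.00000e+00  0.00000e+00  1.00000e+00]]
wrist 59.777578178381994 284.91416255597466 211.3140834488263 {}
[[ 4.14000e-01 -8.75000e-01 -2.51000e-01  1.88277e+02]
 [ 9.10000e-01  3.97000e-01  1.16000e-01  6.00098e+02]
 [-2.00000e-03 -2.76000e-01  9.61000e-01  3.83411e+02]
 [ 0.00000e+00  0.00000e+00  0.00000e+00  1.00000e+00]]
```

View pics/scene0.png

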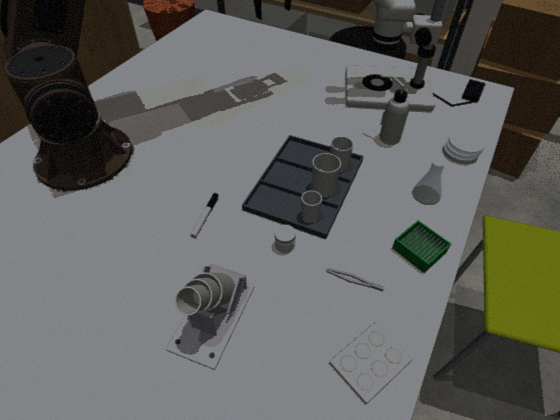

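View pics/side0.png

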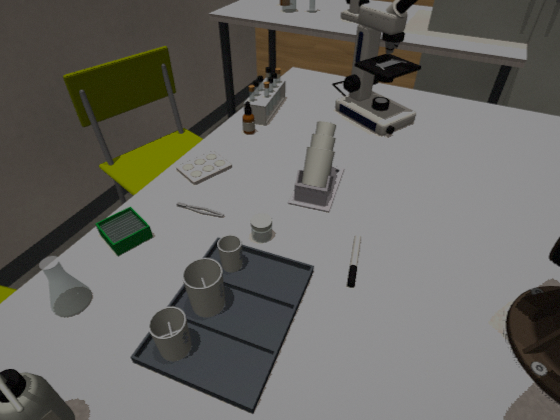

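View pics/wrist0.png

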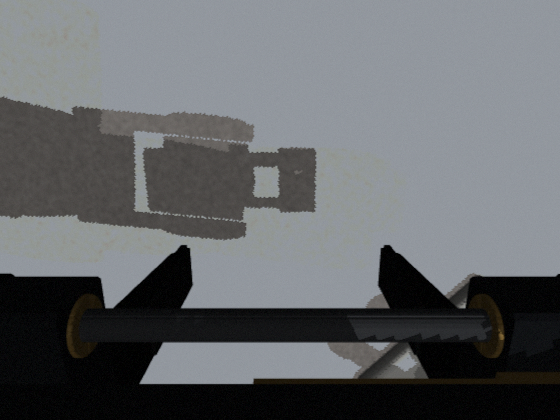

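```bash
cat > h.py <<'E'
import numpy as np, cv2
from scipy.spatial.transform import Rotation as R
def K(c):
    f=210/np.tan(np.radians(c["fovy"])/2); return f
def ray(c,u,v):
    f=K(c); d=np.array([(u-c["cx"])/f,-(v-c["cy"])/f,-1.]); T=c["world_from_camera"]
    return T[:3,3],T[:3,:3]@d
def onz(c,u,v,z):
    o,d=ray(c,u,v); return o+d*(z-o[2])/d[2]
def proj(c,P):
    T=c["world_from_camera"]; p=(np.atleast_2d(P)-T[:3,3])@T[:3,:3]; f=K(c)
    return np.c_[c["cx"]+f*p[:,0]/-p[:,2], c["cy"]-f*p[:,1]/-p[:,2]]
def tri(c1,p1,c2,p2):
    o1,d1=ray(c1,*p1);o2,d2=ray(c2,*p2);d1=d1/np.linalg.norm(d1);d2=d2/np.linalg.norm(d2)
    A=np.c_[d1,-d2];x=np.linalg.lstsq(A,o2-o1,rcond=None)[0]
    a=o1+d1*x[0];b=o2+d2*x[1]; return (a+b)/2,np.linalg.norm(a-b)
def crop(c,x0,y0,w,h,s,name):
    im=c["image"][y0:y0+h,x0:x0+w,::-1]; cv2.imwrite(name,cv2.resize(im,None,fx=s,fy=s,interpolation=cv2.INTER_CUBIC))
E
python3 - <<'E'
from cell import env, eyes
from h import *
import pickle
a=eyes.read_camera("scene");b=eyes.read_camera("side")
pickle.dump((a,b),open("c0.pkl","wb"))
crop(a,235,125,140,120,5,"pics/s_tray.png")
crop(a,150,250,120,120,5,"pics/s_stand.png")
crop(b,130,220,190,180,4,"pics/d_tray.png")
crop(b,270,110,90,110,6,"pics/d_stand.png")
E
```

```text
(no output)
```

View pics/s_tray.png

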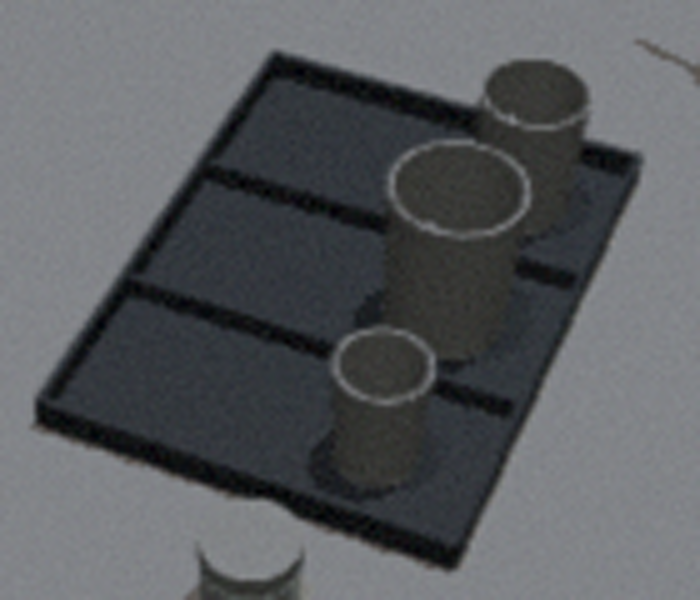

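View pics/s_stand.png

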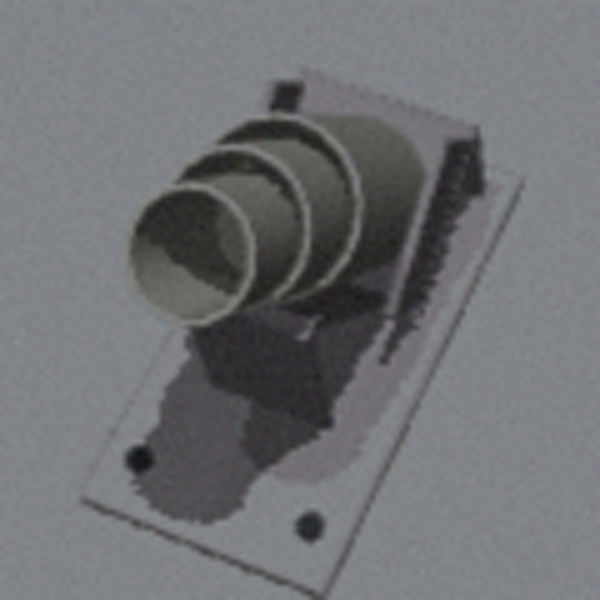

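View pics/d_tray.png

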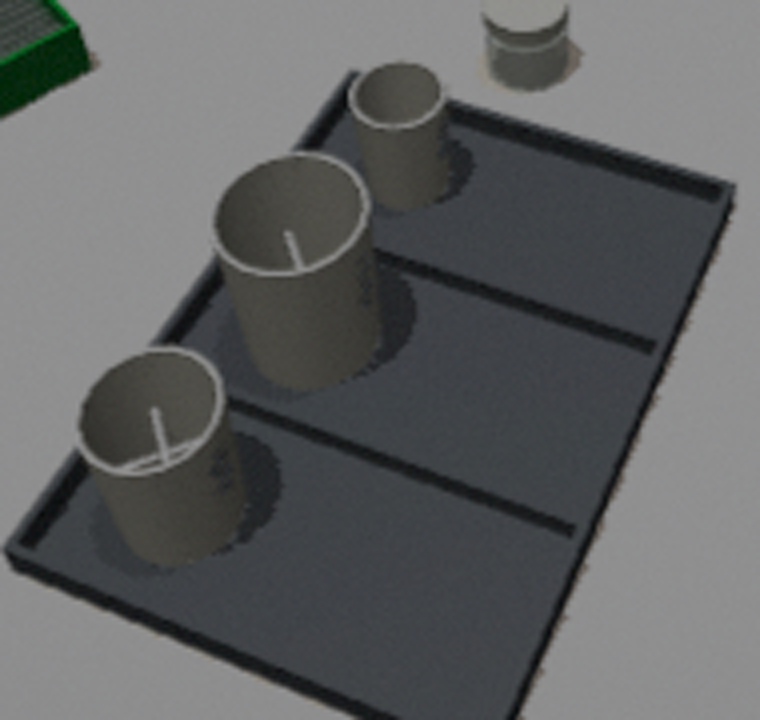

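View pics/d_stand.png

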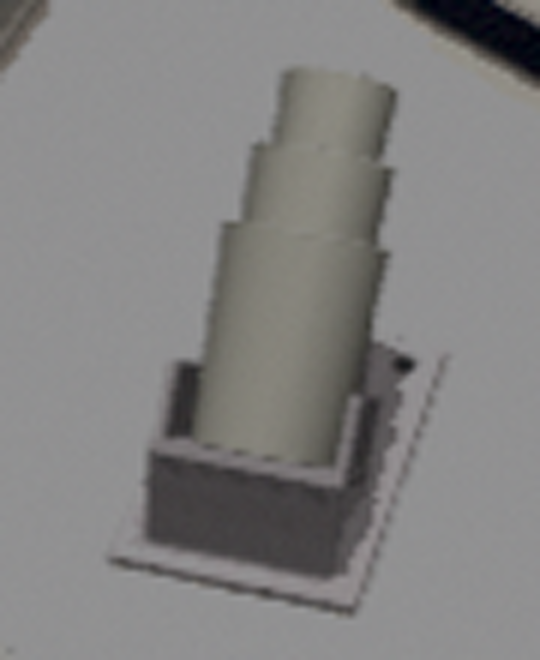

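```bash
python3 - <<'E'
from h import *
import pickle
from scipy.optimize import least_squares
a,b=pickle.load(open("c0.pkl","rb"))
def fit(loc,z0,obs,x0,fz=False):
    def P(p,l):
        x,y,t=p[:3]; z=p[3] if fz else z0
        return np.array([x+np.cos(t)*l[0]-np.sin(t)*l[1],y+np.sin(t)*l[0]+np.cos(t)*l[1],z])
    def r(p): return np.concatenate([proj(c,P(p,l))[0]-np.array(o) for c,l,o in obs])
    s=least_squares(r,x0,loss="soft_l1"); print(np.round(s.x,3)); print(np.round(s.fun if 0 else r(s.x).reshape(-1,2),1).tolist()); return s.x
t=fit(None,18,[(a,(105,141),(363,156.4)),(a,(-105,141),(290.4,136)),(a,(105,-141),(326,235)),(a,(-105,-141),(243,205.4)),
 (b,(-105,-141),(313.7,266.7)),(b,(105,-141),(218.2,238.2)),(b,(105,141),(132.5,357.5))],[600,200,0.])
s=fit(None,0,[(a,(90,50),(210.6,263.6)),(a,(90,-50),(254.6,286)),(a,(-90,-50),(214.4,369.4)),(a,(-90,50),(166.4,350)),
 (b,(90,-50),(288,203.3)),(b,(90,50),(329.2,211.7)),(b,(-90,50),(344.7,169.2))],[600,-200,1.57,5],True)
# nest
x,y,th,_=s
Rz=np.array([[np.cos(th),-np.sin(th),0],[np.sin(th),np.cos(th),0],[0,0,1]])
ax=Rz@np.array([-.574,0,.819]); dn=Rz@np.array([-.819,0,-.574])
o=np.array([x,y,0])+Rz@np.array([45,0,34.])
print("axis",ax,"o",o)
for nm,h,off in(("L",86,0),("M",116,3),("S",146,6)):
    P=o+ax*h+dn*off; print(nm,P.round(1),proj(a,P).round(1),proj(b,P).round(1))
# row beakers rims
for nm,u,v,h in (("S",235+384/5,125+366/5,66),("L",235+459/5,125+189/5,90),("M",235+536/5,125+94/5,78)):
    print(nm,onz(a,u,v,h).round(1))
for nm,u,v,h in (("S",130+397/4,220+95/4,66),("L",130+292/4,220+213/4,90),("M",130+151/4,220+411/4,78)):
    print(nm,onz(b,u,v,h).round(1))
print("tri small rim? jar",onz(a,285,233,46))
E
```

```text
[5.59132e+02 1.92104e+02 8.10000e-02]
[[-0.1, -1.8], [-1.9, -2.4], [-0.1, -1.8], [-2.3, -1.7], [0.1, -2.0], [-0.8, -2.2], [-2.5, -1.8]]
[ 5.62352e+02 -2.14453e+02  1.71200e+00 -1.57000e-01]
[[-0.4, 6.8], [-0.2, -0.6], [0.1, -0.1], [-1.3, -0.6], [-0.7, -0.0], [-0.4, 0.4], [-0.8, -0.3]]
axis [ 0.08082352 -0.56828123  0.819     ] o [ 556.01526486 -169.90153277   34.        ]
L [ 563.  -218.8  104.4] [[203.9 289.9]] [[320.5 148.4]]
M [ 565.7 -238.3  127.3] [[196.6 292.6]] [[323.2 135.7]]
S [ 568.5 -257.7  150.1] [[188.6 295.7]] [[326.  122.9]]
S [619.5  97.7  66. ]
L [610. 193.  90.]
M [610.3 285.8  78. ]
S [613.4 104.9  66. ]
L [602.6 199.2  90. ]
M [602.4 293.4  78. ]
tri small rim? jar [606.48372677  -1.82385113  46.        ]
```

```bash
cat >> h.py <<'E'
from cell import env, eyes
TH=1.712
def Rz(t): return np.array([[np.cos(t),-np.sin(t),0],[np.sin(t),np.cos(t),0],[0,0,1.]])
AX=Rz(TH)@np.array([-.5736,0,.8192]); O=np.array([562.35,-214.45,0])+Rz(TH)@np.array([45,0,34.]); DN=Rz(TH)@np.array([-.8192,0,-.5736])
def frame(x,y):
    x=np.array(x,float)/np.linalg.norm(x); y=np.array(y,float); y=y-x*(x@y); y/=np.linalg.norm(y); return np.c_[x,y,np.cross(x,y)]
def now():
    s=env.state(); return np.array(s["eef_pos"]),R.from_euler("xyz",s["tcp_rot"]).as_matrix(),s
def plan(p,Rt,op,n=None,vmax=55,wmax=.17,show=True,start=None):
    p0,R0,_=now() if start is None else (*start,None)
    w=R.from_matrix(R0.T@Rt).as_rotvec(); d=np.array(p)-p0
    m=max(int(np.ceil(np.linalg.norm(d)/vmax)),int(np.ceil(np.linalg.norm(w)/wmax)),1); n=n or m
    print("dist",np.linalg.norm(d).round(1),"rot",np.linalg.norm(w).round(3),"n",n)
    Rc=R0.copy(); rows=[]
    for i in range(n):
        rows+=list(np.round(Rc.T@d/n,1))+list(np.round(w/n,3))+[op]; Rc=Rc@R.from_rotvec(w/n).as_matrix()
    for k in range(0,len(rows),70): print([float(v) for v in rows[k:k+70]])
E
python3 - <<'E'
from h import *
p,Rc,s=now(); print(p,Rc.round(3))
Y=[1,0,0] 
for sg in(1,-1):
    F=frame(-AX,np.array(Rz(TH)@[0,1,0])*sg); G=O+AX*(146-7)+DN*6; plan(G+AX*(171+110),F,1.0)
    print(G,G+AX*281)
    print(F.round(3))
E
```

```text
[259.27004272 568.66840432 404.5150718 ] [[-0.     0.415  0.91 ]
 [-0.     0.91  -0.415]
 [-1.    -0.    -0.   ]]
dist 1036.8 rot 2.19 n 19
[1.6, -39.8, 37.3, -0.108, -0.019, 0.034, 1.0, 0.8, -43.6, 32.8, -0.108, -0.019, 0.034, 1.0, -0.2, -46.9, 27.8, -0.108, -0.019, 0.034, 1.0, -1.3, -49.6, 22.6, -0.108, -0.019, 0.034, 1.0, -2.7, -51.7, 17.1, -0.108, -0.019, 0.034, 1.0, -4.2, -53.2, 11.5, -0.108, -0.019, 0.034, 1.0, -5.9, -53.9, 5.8, -0.108, -0.019, 0.034, 1.0, -7.7, -54.0, 0.1, -0.108, -0.019, 0.034, 1.0, -9.6, -53.4, -5.6, -0.108, -0.019, 0.034, 1.0, -11.6, -52.1, -11.2, -0.108, -0.019, 0.034, 1.0]
[-13.6, -50.2, -16.5, -0.108, -0.019, 0.034, 1.0, -15.6, -47.7, -21.5, -0.108, -0.019, 0.034, 1.0, -17.6, -44.5, -26.2, -0.108, -0.019, 0.034, 1.0, -19.6, -40.8, -30.5, -0.108, -0.019, 0.034, 1.0, -21.6, -36.6, -34.3, -0.108, -0.019, 0.034, 1.0, -23.4, -31.9, -37.6, -0.108, -0.019, 0.034, 1.0, -25.1, -26.8, -40.3, -0.108, -0.019, 0.034, 1.0, -26.7, -21.4, -42.5, -0.108, -0.019, 0.034, 1.0, -28.2, -15.8, -44.0, -0.108, -0.019, 0.034, 1.0]
[ 567.92951994 -253.70101982  144.4272    ] [ 590
[... 457 characters left out ...]
9, -23.8, 47.9, 0.051, 0.029, 0.016, 1.0, -12.7, -21.2, 48.7, 0.051, 0.029, 0.016, 1.0, -14.5, -18.4, 49.3, 0.051, 0.029, 0.016, 1.0]
[-16.2, -15.7, 49.7, 0.051, 0.029, 0.016, 1.0, -17.9, -12.8, 49.9, 0.051, 0.029, 0.016, 1.0, -19.6, -10.0, 49.9, 0.051, 0.029, 0.016, 1.0, -21.2, -7.1, 49.8, 0.051, 0.029, 0.016, 1.0, -22.7, -4.2, 49.4, 0.051, 0.029, 0.016, 1.0, -24.2, -1.4, 48.9, 0.051, 0.029, 0.016, 1.0, -25.6, 1.5, 48.1, 0.051, 0.029, 0.016, 1.0, -27.0, 4.4, 47.2, 0.051, 0.029, 0.016, 1.0, -28.3, 7.2, 46.1, 0.051, 0.029, 0.016, 1.0]
[ 567.92951994 -253.70101982  144.4272    ] [ 590.61339786 -413.27843006  374.6224    ]
[[-0.081  0.99   0.115]
 [ 0.568  0.141 -0.811]
 [-0.819  0.    -0.574]]
```

jog_arm --deltas '[1.6,-39.8,37.3,0.051,0.029,0.016,1.0,-0.2,-37.8,39.3,0.051,0.029,0.016,1.0,-1.9,-35.8,41.2,0.051,0.029,0.016,1.0,-3.7,-33.6,42.8,0.051,0.029,0.016,1.0,-5.5,-31.3,44.4,0.051,0.029,0.016,1.0,-7.3,-28.9,45.7,0.051,0.029,0.016,1.0,-9.2,-26.4,46.9,0.051,0.029,0.016,1.0,-10.9,-23.8,47.9,0.051,0.029,0.016,1.0,-12.7,-21.2,48.7,0.051,0.029,0.016,1.0,-14.5,-18.4,49.3,0.051,0.029,0.016,1.0]'

```text
t: 1.5
eef_pos: [433.7, 37.9, 386.7]
tcp_rot: [2.886, 1.234, 1.933]
ft_force: [1.2, -0.3, -0.2]
opening: 1.0
```

```bash
python3 - <<'E'
from h import *
print(now()[0],now()[2]["joints"])
F=frame(-AX,-(Rz(TH)@[0,1,0])); G=O+AX*(146-7)+DN*6; plan(G+AX*(171+110),F,1.0)
E
```

```text
[433.70535434  37.89901617 386.7057949 ] [-0.12074581  0.26465595  2.01126942  0.34395617  1.053426   -0.93851903]
dist 477.8 rot 0.538 n 9
[-16.3, -14.2, 48.5, 0.05, 0.029, 0.015, 1.0, -17.9, -11.5, 48.6, 0.05, 0.029, 0.015, 1.0, -19.4, -8.8, 48.6, 0.05, 0.029, 0.015, 1.0, -20.9, -6.0, 48.4, 0.05, 0.029, 0.015, 1.0, -22.4, -3.3, 48.0, 0.05, 0.029, 0.015, 1.0, -23.8, -0.6, 47.5, 0.05, 0.029, 0.015, 1.0, -25.2, 2.2, 46.7, 0.05, 0.029, 0.015, 1.0, -26.4, 4.9, 45.8, 0.05, 0.029, 0.015, 1.0, -27.6, 7.6, 44.7, 0.05, 0.029, 0.015, 1.0]
```

jog_arm --deltas '[-16.3,-14.2,48.5,0.05,0.029,0.015,1.0,-17.9,-11.5,48.6,0.05,0.029,0.015,1.0,-19.4,-8.8,48.6,0.05,0.029,0.015,1.0,-20.9,-6.0,48.4,0.05,0.029,0.015,1.0,-22.4,-3.3,48.0,0.05,0.029,0.015,1.0,-23.8,-0.6,47.5,0.05,0.029,0.015,1.0,-25.2,2.2,46.7,0.05,0.029,0.015,1.0,-26.4,4.9,45.8,0.05,0.029,0.015,1.0,-27.6,7.6,44.7,0.05,0.029,0.015,1.0,0,0,0,0,0,0,1]'

```text
t: 2.75
eef_pos: [589.9, -434.5, 370.1]
tcp_rot: [-3.134, 0.949, 1.699]
ft_force: [0.8, 0.8, 0.1]
opening: 1.002
```

```bash
python3 - <<'E'
from h import *
import pickle
print(now()[0],now()[2]["joints"])
F=frame(-AX,-(Rz(TH)@[0,1,0])); G=O+AX*(146-7)+DN*6; plan(G+AX*(171+110),F,1.0)
c=eyes.read_camera("wrist"); a=eyes.read_camera("scene"); b=eyes.read_camera("side"); pickle.dump((c,a,b),open("c1.pkl","wb"))
im=c["image"][:,:,::-1].copy()
cv2.imwrite("pics/w1.png",im)
for h,off in((86,0),(116,3),(146,6)): print(proj(c,O+AX*h+DN*off))
crop(a,100,180,200,200,3,"pics/s1.png")
crop(b,240,30,180,190,3,"pics/d1.png")
E
```

```text
[ 589.90128737 -434.46518309  370.09631501] [-0.76584233  0.74412317  1.20494224  0.37631678  1.69297283 -0.93649067]
dist 21.7 rot 0.023 n 1
[8.5, 3.3, -19.7, -0.018, -0.011, -0.007, 1.0]
[[286.15101046 170.25899986]]
[[286.59690652 179.73872716]]
[[287.13619532 191.20397943]]
```

View pics/w1.png

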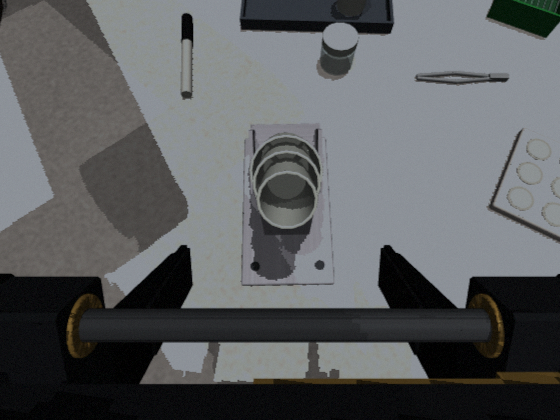

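View pics/s1.png

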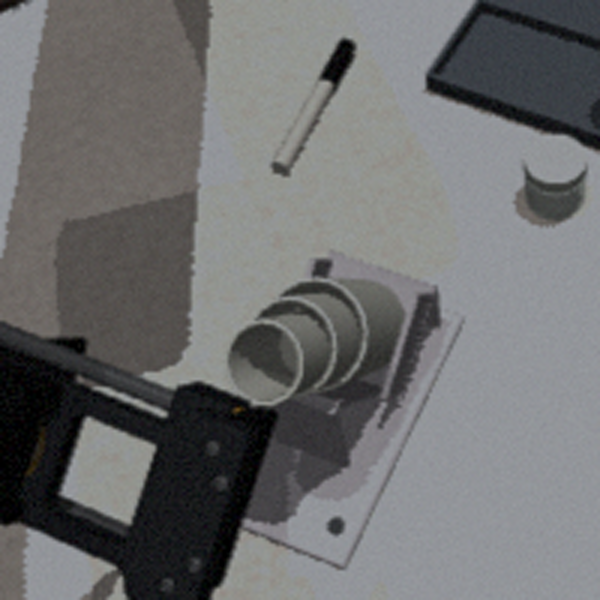

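View pics/d1.png

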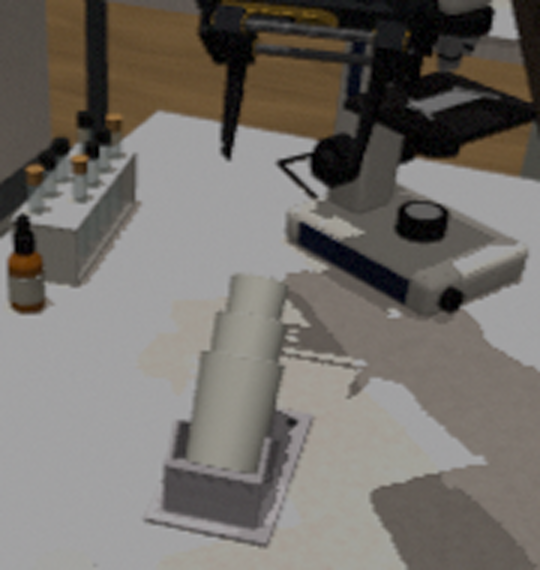

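```bash
cat >> h.py <<'E'
def circ(c0,ax,r,n=72):
    u=np.cross(ax,[0.3,0.5,-.2]);u/=np.linalg.norm(u);v=np.cross(ax,u);t=np.linspace(0,2*np.pi,n)
    return c0+r*(np.cos(t)[:,None]*u+np.sin(t)[:,None]*v)
def overlay(c,circs,x0,y0,w,h,s,name):
    im=cv2.resize(c["image"][y0:y0+h,x0:x0+w,::-1],None,fx=s,fy=s,interpolation=cv2.INTER_CUBIC)
    for k,P in enumerate(circs):
        q=((proj(c,P)-[x0,y0]+.5)*s-.5); cv2.polylines(im,[np.int32(q*16)],True,[(0,0,255),(0,255,0),(255,0,0)][k%3],1,cv2.LINE_AA,4)
    cv2.imwrite(name,im)
E
python3 - <<'E'
from h import *
import pickle
c,a,b=pickle.load(open("c1.pkl","rb"))
C=[circ(O+AX*h+DN*o,AX,r) for h,o,r in((86,0,33),(116,3,28),(146,6,23))]
overlay(c,C,230,110,120,130,5,"pics/ow.png")
overlay(a,C,160,255,100,100,6,"pics/os.png")
overlay(b,C,270,100,90,110,6,"pics/od.png")
E
```

```text
(no output)
```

View pics/ow.png

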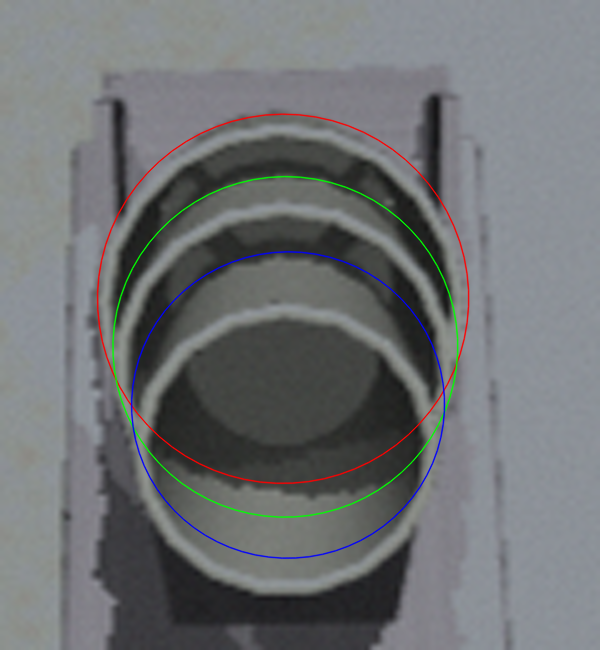

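View pics/os.png

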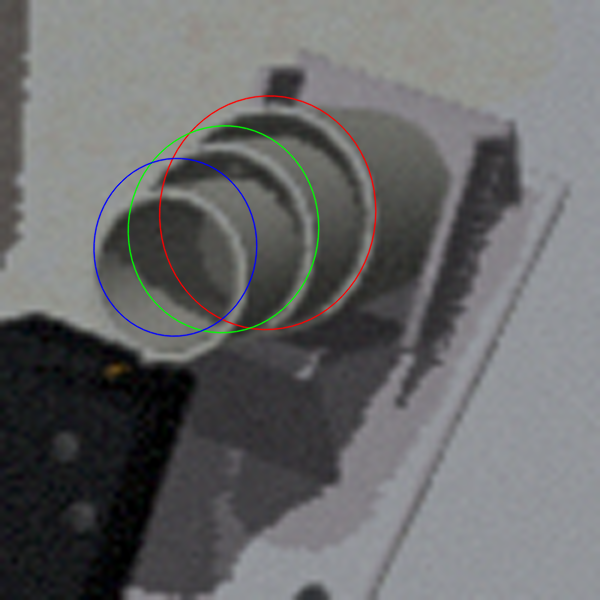

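View pics/od.png

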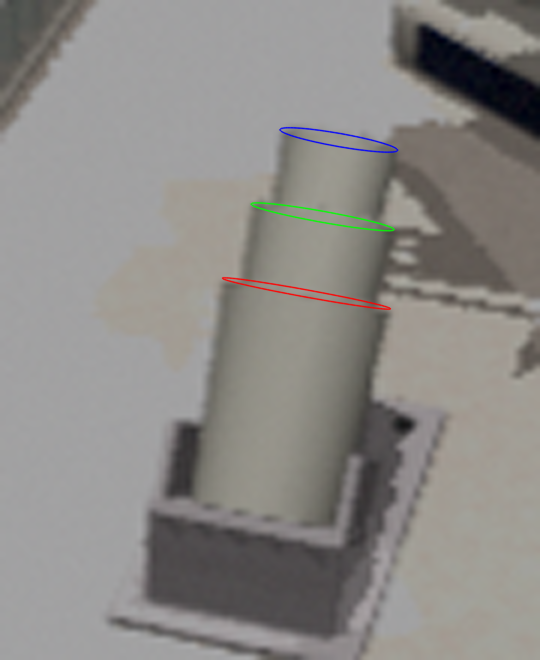

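```bash
python3 - <<'E'
from h import *
import pickle
c,a,b=pickle.load(open("c1.pkl","rb"))
Z=np.array([0,0,1.])
C=[circ(np.array([x,y,z]),Z,r) for x,y,z,r in((606.3,196.1,90,33),(606.4,289.6,78,28),(616.5,101.3,66,23),(606.3,196.1,4,29.5),(606.4,289.6,4,25),(616.5,101.3,4,20))]
T=np.array([559.1,192.1,18]); t=T+(np.array([[-105,-141,0],[105,-141,0],[105,141,0],[-105,141,0.]])@Rz(.081).T)
t2=t-[0,0,18]
overlay(a,C+[t,t2],235,125,140,120,5,"pics/oa.png")
overlay(b,C+[t,t2],130,220,190,180,4,"pics/ob.png")
E
```

```text
(no output)
```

View pics/oa.png

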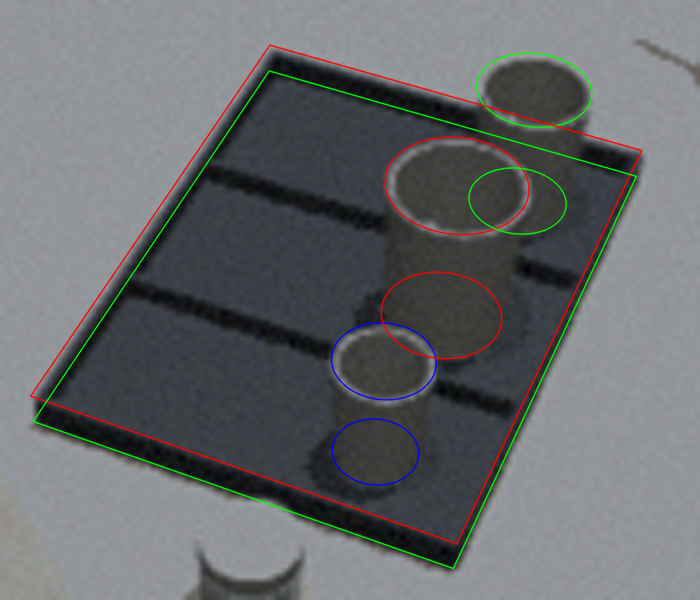

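View pics/ob.png

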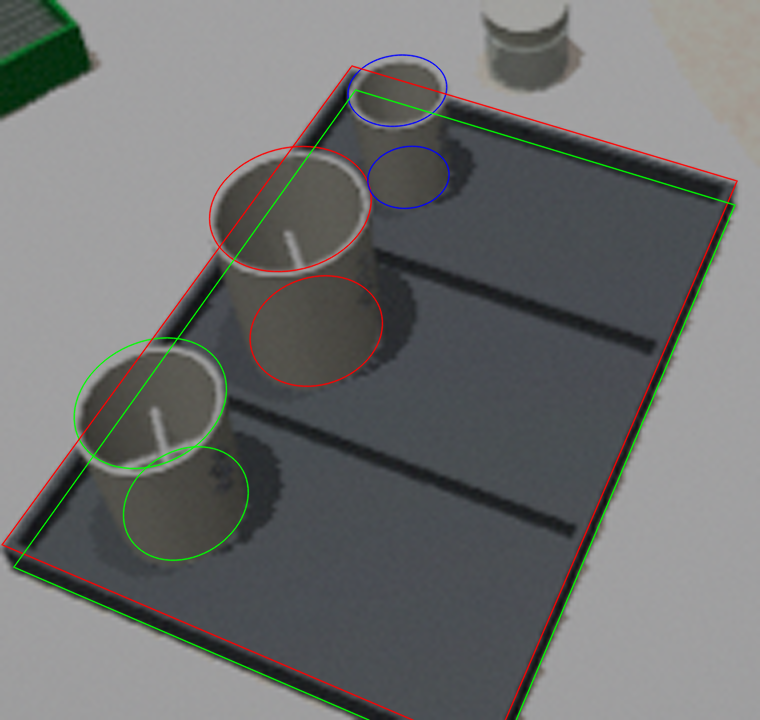

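```bash
python3 - <<'E'
from h import *
import pickle
from scipy.optimize import least_squares
c,a,b=pickle.load(open("c1.pkl","rb"))
print("cam axes wrist",c["world_from_camera"].round(3))
def ext(cam,P): q=proj(cam,P); return np.r_[q.min(0),q.max(0)]
u=lambda v,s,o:(np.array(v)+.5)/s-.5+np.array(o)
# l,t,r,b measured (outer)
mw={'S':u([142,303,442,596],5,[230,110,230,110])}
ms={'S':u([95,188,249,363],6,[160,255,160,255])}
md={'S':u([280,127,397,152],6,[270,100,270,100])}
pred=O+AX*146+DN*6
for use in ("wsd","w","sd","ws","wd"):
    def r(p):
        P=circ(pred+p,AX,23,180);e=[]
        if "w" in use:e.append((ext(c,P)-mw['S'])*np.array([1,1,1,1]))
        if "s" in use:e.append(ext(a,P)-ms['S'])
        if "d" in use:e.append((ext(b,P)-md['S']))
        return np.concatenate(e)
    s=least_squares(r,[0,0,0]);print(use,s.x.round(1),"DN",(s.x@DN).round(1),"AX",(s.x@AX).round(1),"lat",(s.x@np.cross(AX,DN)).round(1),r(s.x).round(1))
E
```

```text
cam axes wrist [[ 9.92000e-01 -1.14000e-01  4.50000e-02  5.80616e+02]
 [ 1.23000e-01  9.35000e-01 -3.32000e-01 -3.60965e+02]
 [-4.00000e-03  3.35000e-01  9.42000e-01  3.98233e+02]
 [ 0.00000e+00  0.00000e+00  0.00000e+00  1.00000e+00]]
wsd [ 1.5 -5.2 -4.8] DN 7.1 AX -0.9 lat 0.7 [-0.8 -0.7  1.2  1.  -1.  -0.6  0.4 -0.1  0.1  0.8  0.   0.7]
w [  1.   -2.1 -12.5] DN 8.9 AX -8.9 lat 0.6 [-0.1  0.1  0.1 -0.1]
sd [ 2.4 -5.9 -3.7] DN 7.2 AX 0.5 lat 1.6 [-0.9 -0.3  0.6  0.2 -0.2  0.2 -0.3  0. ]
ws [ 1.  -3.6 -8.9] DN 8.1 AX -5.2 lat 0.4 [-0.7 -0.2  0.3  0.4 -0.2 -0.1  1.1  0.2]
wd [ 1.4 -5.3 -4.3] DN 6.9 AX -0.4 lat 0.6 [-1.  -0.8  1.1  0.9  0.1  0.6  0.1  0.5]
```

```bash
python3 - <<'E'
from h import *
import pickle
c,a,b=pickle.load(open("c1.pkl","rb"))
p,Rc,_=now()
def box(s): return [np.array([p+Rc@np.array([x,s*y,z]) for x,y,z in((190,47.5,-10),(190,47.5,10),(190,59.5,10),(190,59.5,-10))]),np.array([p+Rc@np.array([x,s*y,0]) for x,y in((190,47.5),(120,47.5),(120,59.5),(190,59.5))])]
C=box(1)+box(-1)
overlay(b,C,290,20,110,80,7,"pics/fd.png")
overlay(c,C,140,230,300,140,2.6,"pics/fw.png")
E
```

```text
(no output)
```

View pics/fd.png

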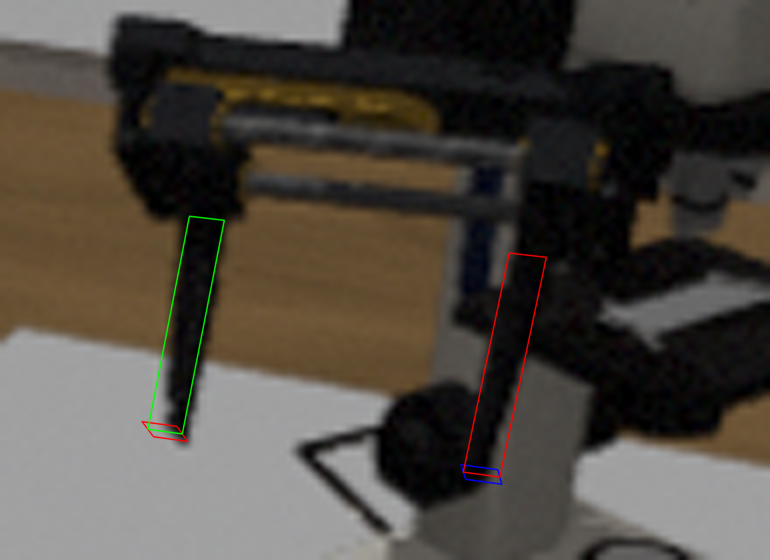

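View pics/fw.png

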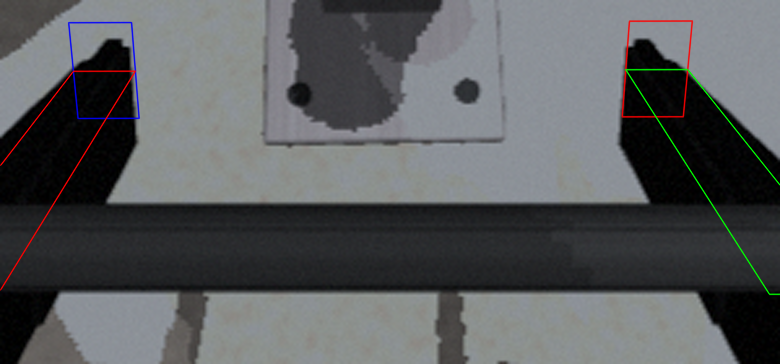

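```bash
python3 - <<'E'
from h import *
F=frame(-AX,-(Rz(TH)@[0,1,0])); G=O+AX*(146-6.5)+DN*11.5; plan(G+AX*(171+50),F,1.0);print(G,F.round(3))
plan(G+AX*171,F,1.0,start=(G+AX*221,F),n=2)
E
```

```text
dist 67.8 rot 0.019 n 2
[33.5, 1.3, -4.8, -0.007, -0.005, -0.003, 1.0, 33.5, 1.4, -5.0, -0.007, -0.005, -0.003, 1.0]
[ 568.60397792 -258.44572257  141.682     ] [[-0.081  0.99   0.115]
 [ 0.568  0.141 -0.811]
 [-0.819  0.    -0.574]]
dist 50.0 rot 0.0 n 2
[25.0, -0.0, -0.0, 0.0, 0.0, 0.0, 1.0, 25.0, -0.0, -0.0, 0.0, 0.0, 0.0, 1.0]
```

jog_arm --deltas '[33.5,1.3,-4.8,-0.007,-0.005,-0.003,1.0,33.5,1.4,-5.0,-0.007,-0.005,-0.003,1.0,0,0,0,0,0,0,1]'

```text
t: 3.28
eef_pos: [586.1, -379.2, 324.1]
tcp_rot: [3.14, 0.961, 1.715]
ft_force: [0.9, 0.0, 0.0]
opening: 0.996
```

```bash
python3 - <<'E'
from h import *
F=frame(-AX,-(Rz(TH)@[0,1,0])); G=O+AX*(146-6.5)+DN*11.5; plan(G+AX*(171),F,1.0)
c=eyes.read_camera("wrist");a=eyes.read_camera("scene")
cv2.imwrite("pics/w2.png",c["image"][:,:,::-1])
crop(a,100,220,160,140,5,"pics/s2.png")
E
```

```text
dist 48.7 rot 0.004 n 1
[48.5, -0.3, 4.6, 0.004, 0.002, 0.001, 1.0]
```

View pics/w2.png

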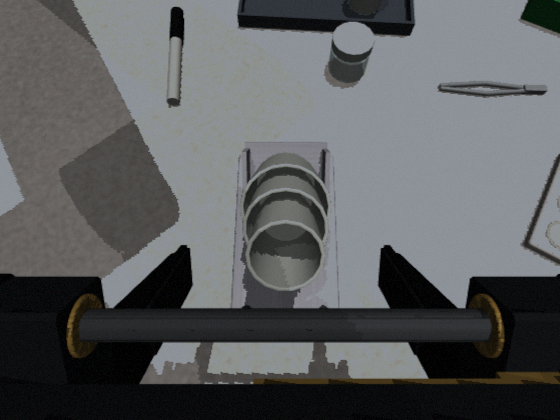

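View pics/s2.png

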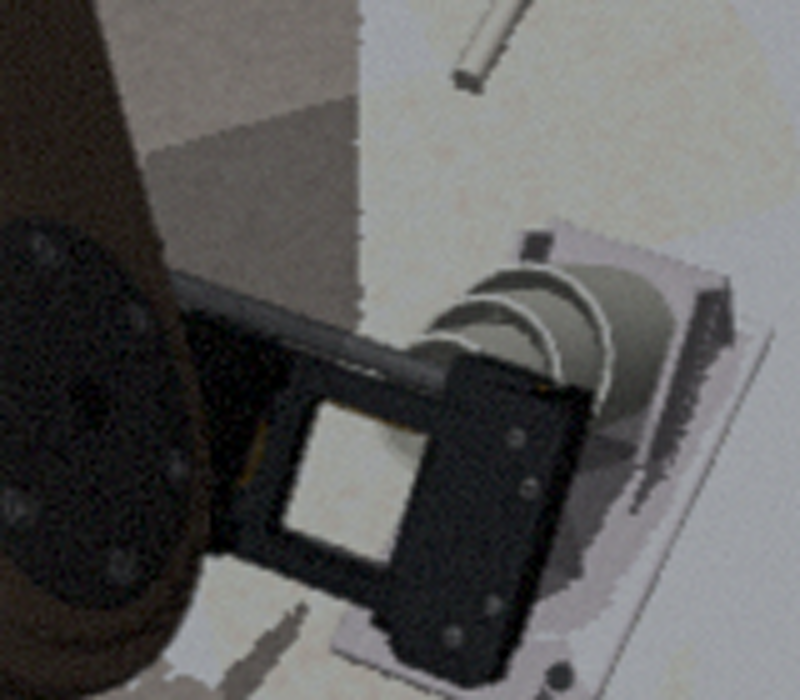

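jog_arm --deltas '[24,0,2.3,0,0,0,1.0,24,0,2.3,0,0,0,1.0,0,0,0,0,0,0,1]'

```text
t: 3.75
eef_pos: [583.6, -359.5, 287.7]
tcp_rot: [3.127, 0.97, 1.701]
ft_force: [-0.9, 0.2, 0.6]
opening: 1.0
```

```bash
python3 - <<'E'
from h import *
F=frame(-AX,-(Rz(TH)@[0,1,0])); G=O+AX*(146-6.5)+DN*11.5; plan(G+AX*(171),F,1.0)
c=eyes.read_camera("wrist");b=eyes.read_camera("side")
cv2.imwrite("pics/w3.png",c["image"][:,:,::-1])
crop(b,260,50,120,120,6,"pics/d3.png")
E
```

```text
dist 7.2 rot 0.013 n 1
[7.2, -0.6, -0.0, 0.006, 0.01, -0.006, 1.0]
```

View pics/w3.png

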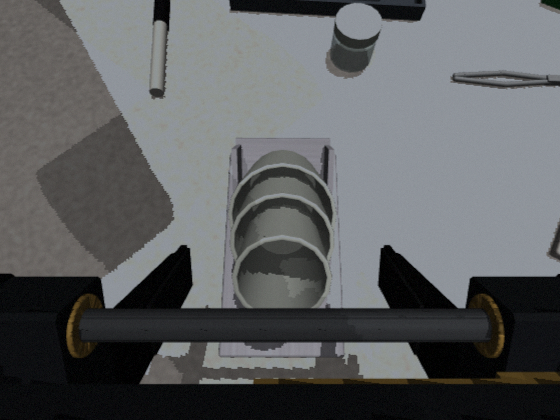

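View pics/d3.png

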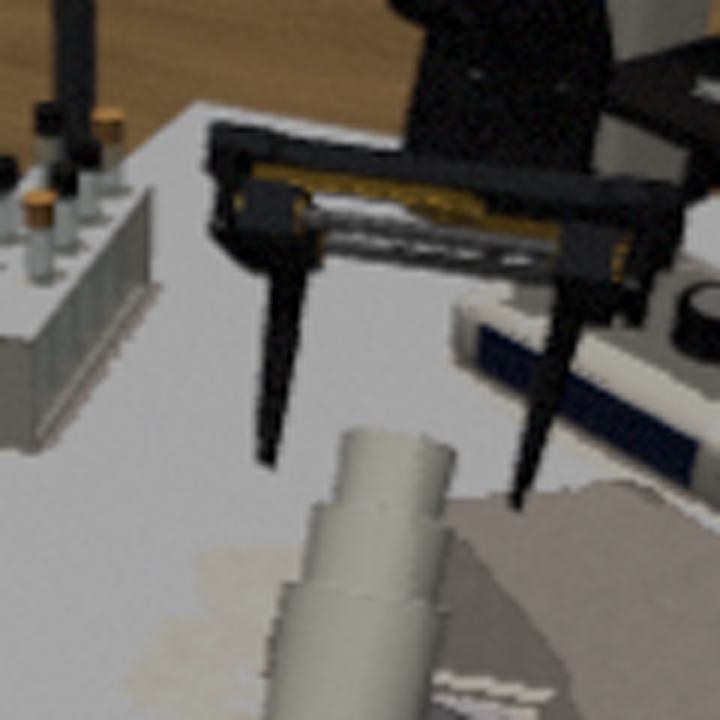

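jog_arm --deltas '[7,-0.6,0,0.006,0.01,-0.006,1.0,0,0,0,0,0,0,0.6,0,0,0,0,0,0,0.3,0,0,0,0,0,0,0.3,0,0,0,0,0,0,0.3,0,0,0,0,0,0,0.3]'

```text
t: 4.6
eef_pos: [582.7, -357.6, 285.4]
tcp_rot: [3.135, 0.963, 1.705]
ft_force: [-0.3, 0.5, -0.4]
opening: 0.531
```

jog_arm --deltas '[0,0,0,0,0,0,0.3,0,0,0,0,0,0,0.3,0,0,0,0,0,0,0.3]'

```text
t: 4.97
eef_pos: [582.7, -357.6, 285.4]
tcp_rot: [3.135, 0.963, 1.705]
ft_force: [-0.2, 0.1, 0.5]
opening: 0.463
```

```bash
python3 - <<'E'
from h import *
F=frame(-AX,-(Rz(TH)@[0,1,0])); G=O+AX*(146-6.5)+DN*11.5; plan(G+AX*(171),F,1.0)
c=eyes.read_camera("wrist");b=eyes.read_camera("side")
cv2.imwrite("pics/w4.png",c["image"][:,:,::-1])
crop(b,260,50,120,120,6,"pics/d4.png")
E
```

```text
dist 4.1 rot 0.005 n 1
[4.1, -0.0, 0.4, 0.0, 0.003, -0.004, 1.0]
```

View pics/d4.png

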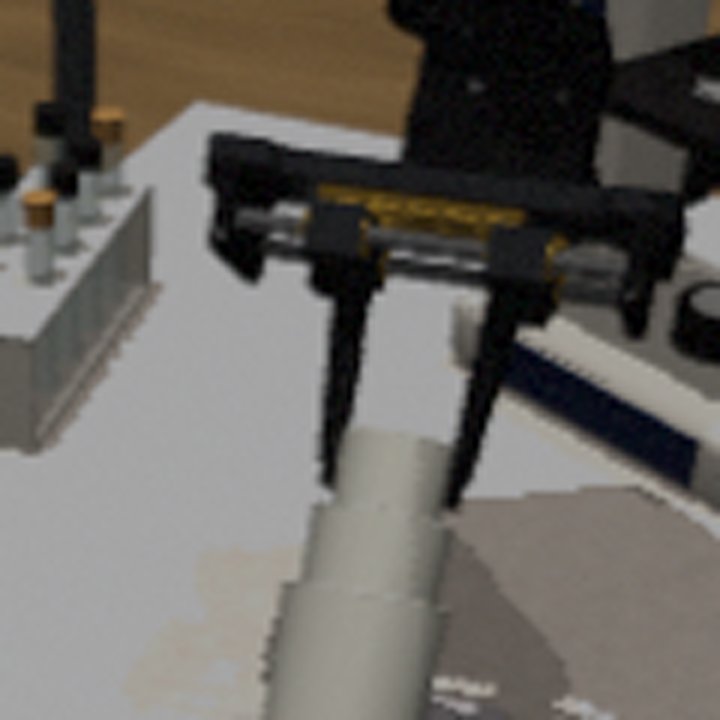

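jog_arm --deltas '[0,0,0,0,0,0,0.0,-8,0,0,0,0,0,0.0,-12,0,0,0,0,0,0,-15,0,0,0,0,0,0.0,-15,0,0,0,0,0,0.0,-15,0,0,0,0,0,0,-15,0,0,0,0,0,0]'

```text
t: 5.95
eef_pos: [589.2, -406.1, 356.0]
tcp_rot: [3.135, 0.964, 1.705]
ft_force: [-0.2, 0.4, -0.5]
opening: 0.467
```

```bash
python3 - <<'E'
from h import *
a=eyes.read_camera("scene");b=eyes.read_camera("side")
crop(a,100,220,160,140,4,"pics/s5.png")
crop(b,240,20,150,180,4,"pics/d5.png")
E
```

```text
(no output)
```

View pics/d5.png

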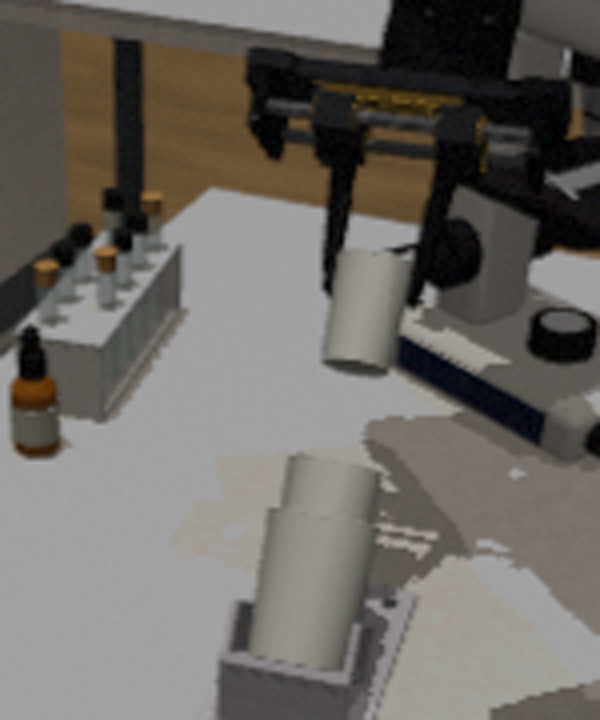

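View pics/s5.png

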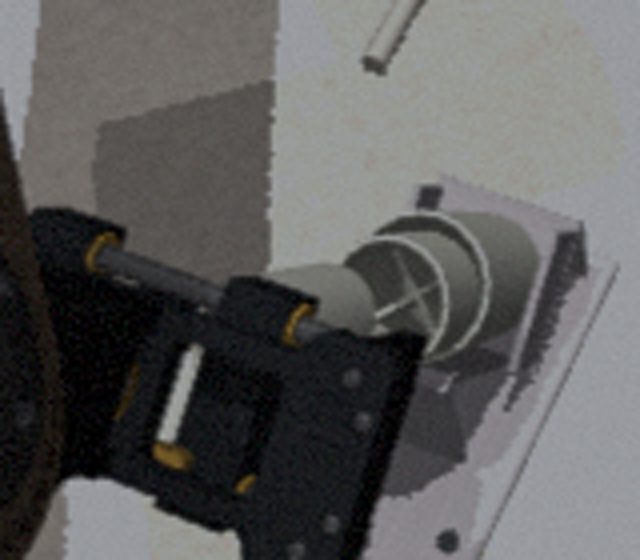

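```bash
cat >> h.py <<'E'
TR=np.array([559.1,192.1,0]); TY=.081
FD=frame([0,0,-1],Rz(TY)@[1,0,0])
def tl(x,y,z): return TR+Rz(TY)@np.array([x,y,0])+[0,0,z]
E
python3 - <<'E'
from h import *
p,_,_=now()
print(tl(-55,-93,290))
p1=p+[0,0,70]
plan(p1,FD,0,n=6); plan(tl(-55,-93,300),FD,0,start=(p1,FD),n=11)
E
```

```text
[511.80509424  94.95478968 290.        ]
dist 70.0 rot 0.608 n 6
[-9.6, 0.1, -6.6, 0.01, -0.101, 0.002, 0.0, -10.2, 0.0, -5.6, 0.01, -0.101, 0.002, 0.0, -10.7, -0.0, -4.6, 0.01, -0.101, 0.002, 0.0, -11.1, -0.0, -3.5, 0.01, -0.101, 0.002, 0.0, -11.4, -0.0, -2.3, 0.01, -0.101, 0.002, 0.0, -11.6, -0.0, -1.2, 0.01, -0.101, 0.002, 0.0]
dist 522.9 rot 0.0 n 11
[11.5, -3.3, -46.0, 0.0, 0.0, 0.0, 0.0, 11.5, -3.3, -46.0, 0.0, 0.0, 0.0, 0.0, 11.5, -3.3, -46.0, 0.0, 0.0, 0.0, 0.0, 11.5, -3.3, -46.0, 0.0, 0.0, 0.0, 0.0, 11.5, -3.3, -46.0, 0.0, 0.0, 0.0, 0.0, 11.5, -3.3, -46.0, 0.0, 0.0, 0.0, 0.0, 11.5, -3.3, -46.0, 0.0, 0.0, 0.0, 0.0, 11.5, -3.3, -46.0, 0.0, 0.0, 0.0, 0.0, 11.5, -3.3, -46.0, 0.0, 0.0, 0.0, 0.0, 11.5, -3.3, -46.0, 0.0, 0.0, 0.0, 0.0]
[11.5, -3.3, -46.0, 0.0, 0.0, 0.0, 0.0]
```

jog_arm --deltas '[-9.6,0.1,-6.6,0.01,-0.101,0.002,0.0,-10.2,0.0,-5.6,0.01,-0.101,0.002,0.0,-10.7,0,-4.6,0.01,-0.101,0.002,0.0,-11.1,0,-3.5,0.01,-0.101,0.002,0.0,-11.4,0,-2.3,0.01,-0.101,0.002,0.0,-11.6,0,-1.2,0.01,-0.101,0.002,0.0,0,-2,-25,0,0,0,0,0,-3,-40,0,0,0,0,0,-3.3,-46,0,0,0,0,0,-3.3,-46,0,0,0,0]'

```text
t: 7.3
eef_pos: [564.4, -247.4, 421.1]
tcp_rot: [-0.339, 1.555, -1.835]
ft_force: [0.3, -0.3, -0.4]
opening: 0.465
```

```bash
python3 - <<'E'
from h import *
print(now()[0],now()[2]["joints"],now()[2]["opening"])
plan(tl(-55,-93,300),FD,0)
E
```

```text
[ 564.37031097 -247.3777127   421.0658168 ] [-0.51819414  0.46282197  1.56186371 -0.01719705  1.11296805 -0.58523505] 0.46501715749165795
dist 366.9 rot 0.017 n 7
[16.6, -3.8, -49.6, -0.001, 0.002, 0.001, 0.0, 16.7, -3.7, -49.6, -0.001, 0.002, 0.001, 0.0, 16.8, -3.7, -49.5, -0.001, 0.002, 0.001, 0.0, 16.9, -3.7, -49.5, -0.001, 0.002, 0.001, 0.0, 17.0, -3.6, -49.5, -0.001, 0.002, 0.001, 0.0, 17.1, -3.6, -49.4, -0.001, 0.002, 0.001, 0.0, 17.2, -3.6, -49.4, -0.001, 0.002, 0.001, 0.0]
```

jog_arm --deltas '[5,-3.8,-49.6,-0.001,0.002,0.001,0.0,10,-3.7,-49.6,-0.001,0.002,0.001,0.0,16.8,-3.7,-49.5,-0.001,0.002,0.001,0.0,16.9,-3.7,-49.5,-0.001,0.002,0.001,0.0,17.0,-3.6,-49.5,-0.001,0.002,0.001,0.0,17.1,-3.6,-49.4,-0.001,0.002,0.001,0.0,12,-3.6,-30,-0.001,0.002,0.001,0.0,0,0,0,0,0,0,0]'

```text
t: 8.3
eef_pos: [508.2, 89.6, 319.7]
tcp_rot: [-2.187, 1.57, 2.611]
ft_force: [0.9, 0.2, 0.1]
opening: 0.465
```

```bash
python3 - <<'E'
from h import *
import pickle
print(now()[0],now()[2]["joints"],now()[2]["opening"])
plan(tl(-55,-93,270),FD,0)
p,Rc,_=now()
a=eyes.read_camera("scene");b=eyes.read_camera("side");pickle.dump((a,b,p,Rc),open("c2.pkl","wb"))
C=[circ(p+Rc@[x,0,0],Rc[:,0],r) for x,r in((168.6,23),(230.6,20))]
overlay(a,C,220,90,150,150,5,"pics/s6.png")
overlay(b,C,180,120,150,150,5,"pics/d6.png")
E
```

```text
[508.22733091  89.62819779 319.66018689] [ 4.64578916e-02  4.49640059e-01  1.91680937e+00  5.03268462e-04
  7.75685037e-01 -3.96762898e-02] 0.46497970854596776
dist 50.1 rot 0.005 n 1
[49.7, 4.0, -5.0, 0.005, -0.0, 0.001, 0.0]
```

View pics/d6.png

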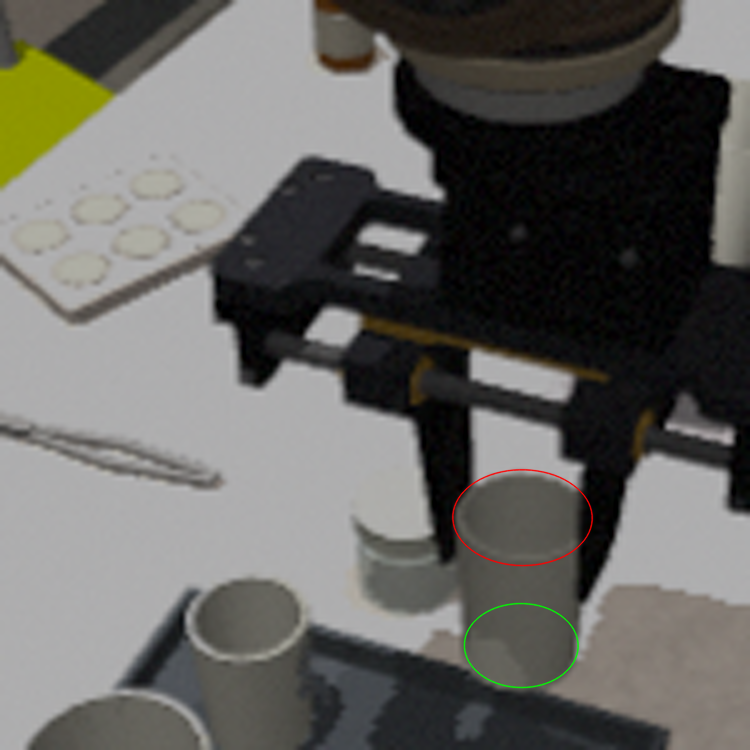

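View pics/s6.png

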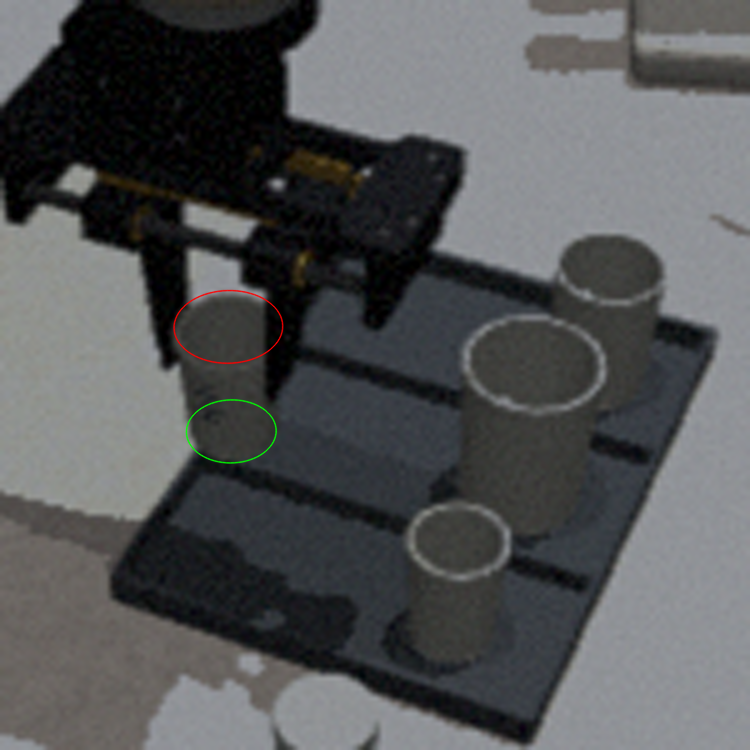

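jog_arm --deltas '[25,2,-2.5,0.005,0,0,0,25,2,-2.5,0,0,0,0,15,0,0,0,0,0,0,5,0,0,0,0,0,0,0,0,0,0,0,0,0]'

```text
t: 9.02
eef_pos: [514.7, 88.8, 251.2]
tcp_rot: [1.5, 1.564, 0.002]
ft_force: [0.2, -0.5, 0.2]
opening: 0.463
```

```bash
python3 - <<'E'
from h import *
print(now()[0],now()[1].round(3))
plan(tl(-55,-93,239),FD,0)
E
```

```text
[514.72974106  88.75772398 251.2041674 ] [[ 0.007  0.997  0.073]
 [ 0.     0.073 -0.997]
 [-1.     0.007  0.   ]]
dist 14.0 rot 0.01 n 1
[12.2, -2.5, -6.4, -0.008, 0.0, -0.007, 0.0]
```

jog_arm --deltas '[6,-2.5,-6.4,-0.008,0,-0.007,0,5,0,0,0,0,0,0,2,0,0,0,0,0,0,2,0,0,0,0,0,0,0,0,0,0,0,0,0]'

```text
t: 9.65
eef_pos: [511.8, 95.5, 236.6]
tcp_rot: [1.198, 1.569, -0.291]
ft_force: [-0.6, 0.4, -0.2]
opening: 0.469
```

jog_arm --deltas '[1.5,0,0,0,0,0,0,1,0,0,0,0,0,0,0,0,0,0,0,0,0]'

```text
t: 10.02
eef_pos: [511.7, 95.6, 235.5]
tcp_rot: [1.437, 1.568, -0.052]
ft_force: [-0.8, 0.1, -0.5]
opening: 0.468
```

jog_arm --deltas '[1.5,0,0,0,0,0,0,1.5,0,0,0,0,0,0,0,0,0,0,0,0,0]'

```text
t: 10.4
eef_pos: [511.4, 95.9, 235.5]
tcp_rot: [1.575, 1.566, 0.086]
ft_force: [-0.8, 0.4, -0.8]
opening: 0.461
```

```bash
python3 - <<'E'
from h import *
print(now()[0])
a=eyes.read_camera("scene");b=eyes.read_camera("side")
crop(b,180,170,160,100,5,"pics/d7.png");crop(a,220,110,150,140,5,"pics/s7.png")
E
```

```text
[511.44064087  95.86781637 235.45590913]
```

View pics/d7.png

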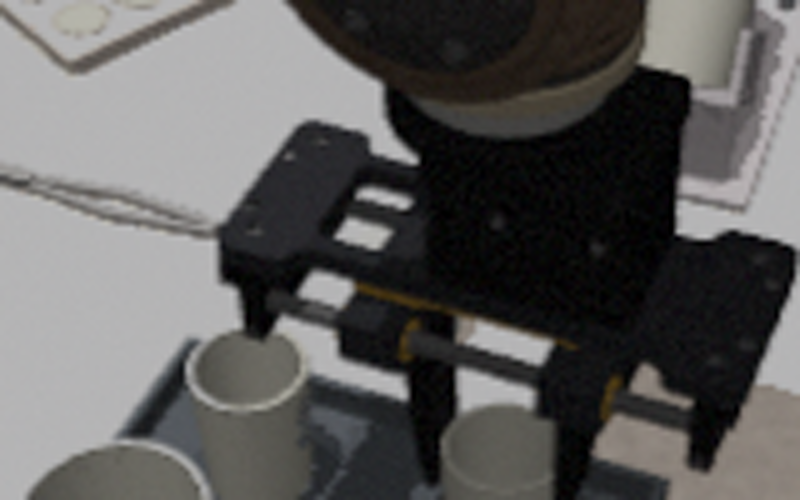

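View pics/s7.png

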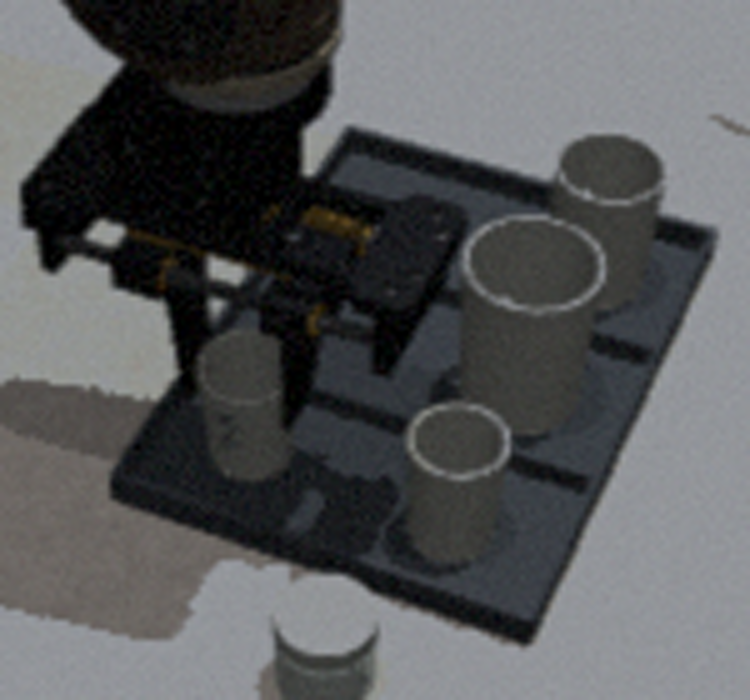

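jog_arm --deltas '[2,0.3,0,0,0,0,0,2,0,0,0,0,0,0]'

```text
t: 10.75
eef_pos: [511.7, 96.4, 234.6]
tcp_rot: [1.67, 1.564, 0.18]
ft_force: [-7.6, 2.0, 31.7]
opening: 0.467
```

jog_arm --deltas '[-0.5,0,0,0,0,0,0,0,0,0,0,0,0,0.55,0,0,0,0,0,0,0.65,0,0,0,0,0,0,0.65]'

```text
t: 11.25
eef_pos: [511.9, 96.3, 234.9]
tcp_rot: [1.661, 1.564, 0.172]
ft_force: [0.1, -0.8, -0.6]
opening: 0.642
```

jog_arm --deltas '[-10,0,0,0,0,0,0.65,-25,0,0,0,0,0,0.65,-45,0,0,0,0,0,0.7,-55,0,0,0,0,0,1]'

```text
t: 11.75
eef_pos: [510.9, 96.0, 371.4]
tcp_rot: [-2.365, 1.57, 2.428]
ft_force: [0.4, -0.5, -0.5]
opening: 0.755
```

```bash
python3 - <<'E'
from h import *
print(now()[0],now()[2]["joints"])
a=eyes.read_camera("scene");b=eyes.read_camera("side")
crop(b,180,170,160,120,5,"pics/d8.png");crop(a,220,110,150,140,4,"pics/s8.png")
F=frame(-AX,-(Rz(TH)@[0,1,0])); G=O+AX*(116-6.5)+DN*8
plan(G+AX*(171+90),F,1.0)
E
```

```text
[510.94578146  95.95620819 371.35648992] [ 5.84084253e-02  3.82935595e-01  1.85403804e+00  1.02607301e-03
  9.05448640e-01 -2.33296804e-02]
dist 490.6 rot 0.613 n 9
[4.7, 3.9, 54.2, -0.006, 0.068, -0.003, 1.0, 1.0, 3.6, 54.4, -0.006, 0.068, -0.003, 1.0, -2.7, 3.3, 54.3, -0.006, 0.068, -0.003, 1.0, -6.3, 2.9, 54.1, -0.006, 0.068, -0.003, 1.0, -10.0, 2.6, 53.5, -0.006, 0.068, -0.003, 1.0, -13.6, 2.2, 52.7, -0.006, 0.068, -0.003, 1.0, -17.2, 1.9, 51.7, -0.006, 0.068, -0.003, 1.0, -20.6, 1.5, 50.4, -0.006, 0.068, -0.003, 1.0, -24.0, 1.1, 48.9, -0.006, 0.068, -0.003, 1.0]
```

View pics/d8.png

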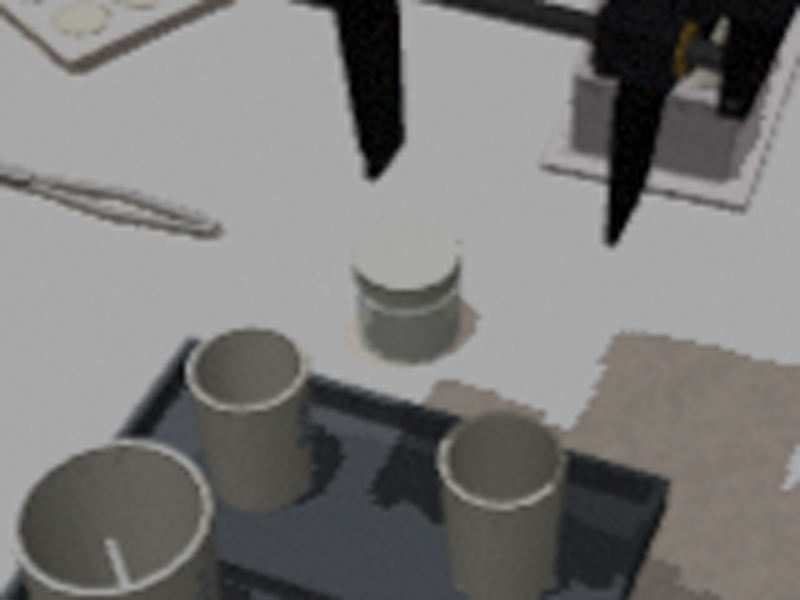

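View pics/s8.png

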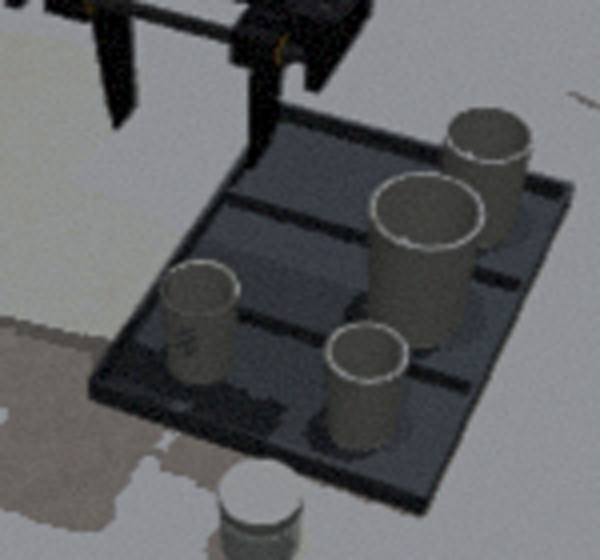

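jog_arm --deltas '[4.7,3.9,54.2,-0.006,0.068,-0.003,1.0,1.0,3.6,54.4,-0.006,0.068,-0.003,1.0,-2.7,3.3,54.3,-0.006,0.068,-0.003,1.0,-6.3,2.9,54.1,-0.006,0.068,-0.003,1.0,-10.0,2.6,53.5,-0.006,0.068,-0.003,1.0,-13.6,2.2,52.7,-0.006,0.068,-0.003,1.0,-17.2,1.9,51.7,-0.006,0.068,-0.003,1.0,-20.6,1.5,50.4,-0.006,0.068,-0.003,1.0,-24.0,1.1,48.9,-0.006,0.068,-0.003,1.0,0,0,0,0,0,0,1]'

```text
t: 13.1
eef_pos: [588.4, -400.8, 328.1]
tcp_rot: [3.128, 0.937, 1.705]
ft_force: [0.2, -0.4, -0.2]
opening: 0.997
```

```bash
python3 - <<'E'
from h import *
import pickle
print(now()[0])
F=frame(-AX,-(Rz(TH)@[0,1,0])); G=O+AX*(116-6.5)+DN*8
plan(G+AX*(171+40),F,1.0)
c=eyes.read_camera("wrist");a=eyes.read_camera("scene");b=eyes.read_camera("side")
C=[circ(O+AX*h+DN*o,AX,r) for h,o,r in((86,5,33),(116,8,28))]
overlay(c,C,200,110,180,170,4,"pics/w9.png")
overlay(b,C,260,50,120,150,5,"pics/d9.png")
E
```

```text
[ 588.35646655 -400.76444874  328.12446171]
dist 56.0 rot 0.024 n 2
[27.2, 0.2, -6.5, 0.004, -0.011, -0.002, 1.0, 27.1, 0.2, -6.8, 0.004, -0.011, -0.002, 1.0]
```

View pics/w9.png

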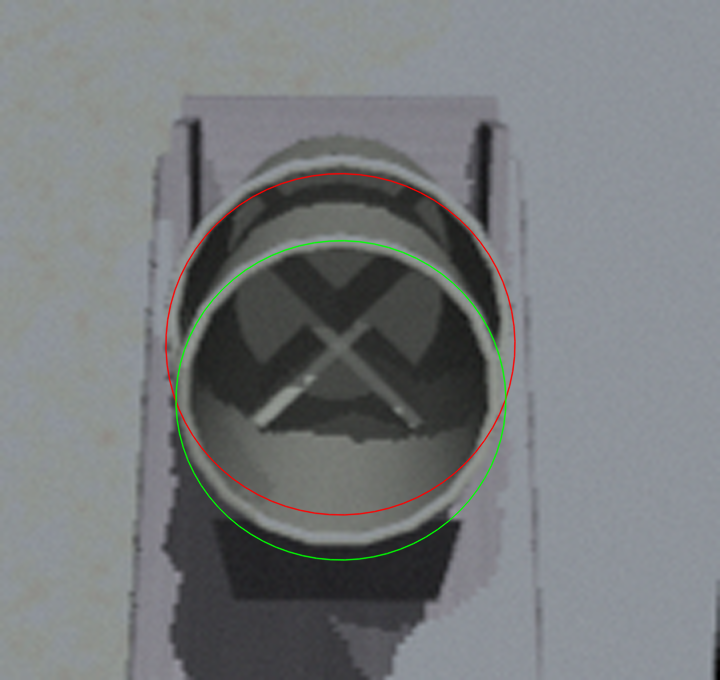

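View pics/d9.png

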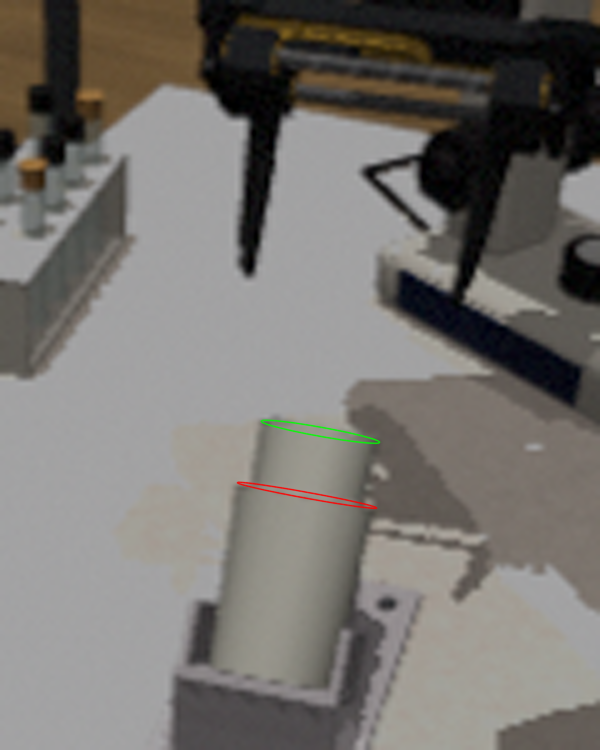

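jog_arm --deltas '[25,0.2,-7,0.004,-0.011,-0.002,1.0,27,0.2,-7,0.004,-0.011,-0.002,1.0,0,0,0,0,0,0,1]'

```text
t: 13.62
eef_pos: [583.5, -350.0, 297.5]
tcp_rot: [3.139, 0.964, 1.717]
ft_force: [0.2, 0.9, -0.3]
opening: 1.0
```

```bash
python3 - <<'E'
from h import *
F=frame(-AX,-(Rz(TH)@[0,1,0])); G=O+AX*(116-5)+DN*6
plan(G+AX*(171),F,1.0)
E
```

```text
dist 39.2 rot 0.008 n 1
[38.4, -1.9, 7.7, 0.007, 0.004, 0.003, 1.0]
```

jog_arm --deltas '[20,-1,4,0.004,0.002,0.002,1.0,18,-0.9,3.7,0.003,0.002,0.001,1.0,0,0,0,0,0,0,0.8]'

```text
t: 14.0
eef_pos: [580.3, -334.1, 264.3]
tcp_rot: [3.136, 0.962, 1.709]
ft_force: [-0.4, -0.1, 0.3]
opening: 0.942
```

```bash
python3 - <<'E'
from h import *
F=frame(-AX,-(Rz(TH)@[0,1,0])); G=O+AX*(116-5)+DN*6
plan(G+AX*(171),F,1.0)
b=eyes.read_camera("side")
crop(b,260,50,120,150,5,"pics/d10.png")
E
```

```text
dist 2.9 rot 0.005 n 1
[1.8, -1.0, 2.1, 0.003, 0.003, -0.002, 1.0]
```

View pics/d10.png

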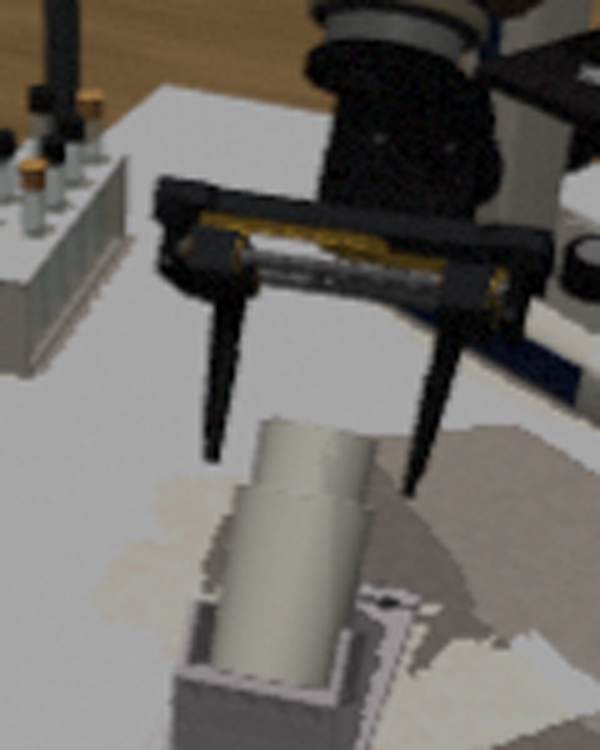

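jog_arm --deltas '[1,-1,1,0.003,0.003,-0.002,0.5,0,0,0,0,0,0,0.3,0,0,0,0,0,0,0.3,0,0,0,0,0,0,0,0,0,0,0,0,0,0,0,0,0,0,0,0,0,0,0,0,0,0,0,0]'

```text
t: 14.92
eef_pos: [579.7, -335.9, 265.3]
tcp_rot: [3.137, 0.962, 1.708]
ft_force: [0.0, -0.2, 0.1]
opening: 0.57
```

jog_arm --deltas '[-8,0,0,0,0,0,0,-12,0,0,0,0,0,0,-15,0,0,0,0,0,0,-15,0,0,0,0,0,0,-15,0,0,0,0,0,0,-18,0,0,0,0,0,0,-18,0,0,0,0,0,0]'

```text
t: 15.8
eef_pos: [587.9, -397.1, 354.2]
tcp_rot: [3.137, 0.963, 1.707]
ft_force: [0.8, -0.4, 0.1]
opening: 0.571
```

```bash
python3 - <<'E'
from h import *
G=O+AX*116+DN*6; q=np.array([579.7,-335.9,265.3]); print("rim at tool x", (q-G)@AX, "z off", (G-q)@DN)
a=eyes.read_camera("scene");b=eyes.read_camera("side")
p,_,s=now(); print(s["opening"])
crop(b,240,20,150,180,4,"pics/d11.png")
p1=p+[0,0,70]
plan(p1,FD,0,n=6)
E
```

```text
rim at tool x 169.65167750457124 z off 1.3084024213655332
0.5682799802186481
dist 70.0 rot 0.609 n 6
[-9.6, 0.1, -6.6, 0.01, -0.101, 0.002, 0.0, -10.2, 0.0, -5.6, 0.01, -0.101, 0.002, 0.0, -10.7, -0.0, -4.6, 0.01, -0.101, 0.002, 0.0, -11.1, -0.0, -3.5, 0.01, -0.101, 0.002, 0.0, -11.4, -0.0, -2.3, 0.01, -0.101, 0.002, 0.0, -11.6, -0.0, -1.2, 0.01, -0.101, 0.002, 0.0]
```

View pics/d11.png

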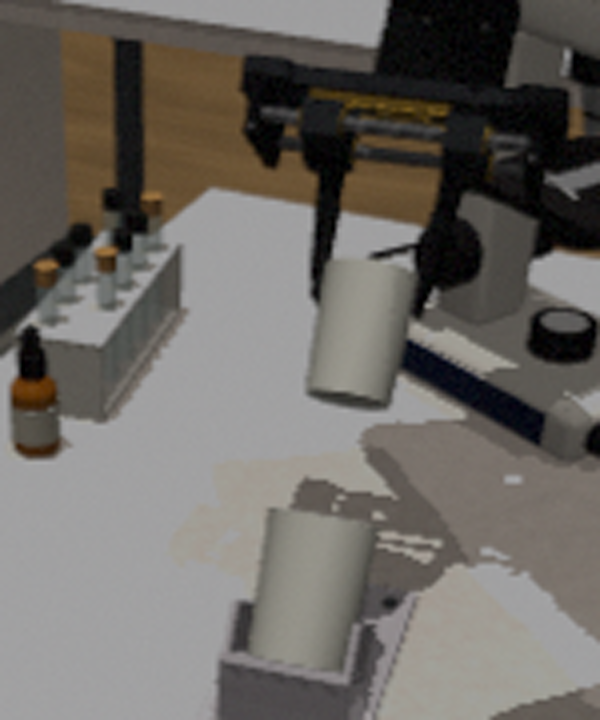

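jog_arm --deltas '[-9.6,0.1,-6.6,0.01,-0.101,0.002,0.0,-10.2,0.0,-5.6,0.01,-0.101,0.002,0.0,-10.7,0,-4.6,0.01,-0.101,0.002,0.0,-11.1,0,-3.5,0.01,-0.101,0.002,0.0,-11.4,0,-2.3,0.01,-0.101,0.002,0.0,-11.6,0,-1.2,0.01,-0.101,0.002,0.0,0,-2,-25,0,0,0,0,0,-3,-40,0,0,0,0,0,-3.3,-48,0,0,0,0,0,-3.3,-50,0,0,0,0]'

```text
t: 17.15
eef_pos: [561.8, -232.4, 419.4]
tcp_rot: [-0.383, 1.555, -1.878]
ft_force: [0.5, -0.1, -0.7]
opening: 0.572
```

```bash
python3 - <<'E'
from h import *
print(now()[0],now()[2]["opening"],tl(-55,93,0))
plan(tl(-55,93,400),FD,0)
E
```

```text
[ 561.78426462 -232.38919941  419.43755546] 0.5722624615020068 [496.75556351 280.34495021   0.        ]
dist 517.2 rot 0.017 n 10
[1.2, -2.6, -51.6, -0.001, 0.001, 0.001, 0.0, 1.3, -2.6, -51.6, -0.001, 0.001, 0.001, 0.0, 1.3, -2.6, -51.6, -0.001, 0.001, 0.001, 0.0, 1.4, -2.5, -51.6, -0.001, 0.001, 0.001, 0.0, 1.5, -2.5, -51.6, -0.001, 0.001, 0.001, 0.0, 1.6, -2.5, -51.6, -0.001, 0.001, 0.001, 0.0, 1.6, -2.4, -51.6, -0.001, 0.001, 0.001, 0.0, 1.7, -2.4, -51.6, -0.001, 0.001, 0.001, 0.0, 1.8, -2.4, -51.6, -0.001, 0.001, 0.001, 0.0, 1.9, -2.4, -51.6, -0.001, 0.001, 0.001, 0.0]
```

jog_arm --deltas '[1.2,-2.6,-51.6,-0.001,0.001,0.001,0.0,1.3,-2.6,-51.6,-0.001,0.001,0.001,0.0,1.3,-2.6,-51.6,-0.001,0.001,0.001,0.0,1.4,-2.5,-51.6,-0.001,0.001,0.001,0.0,1.5,-2.5,-51.6,-0.001,0.001,0.001,0.0,1.6,-2.5,-51.6,-0.001,0.001,0.001,0.0,6,-2.4,-51.6,-0.001,0.001,0.001,0.0,10,-2.4,-51.6,-0.001,0.001,0.001,0.0,20,-2.4,-45,-0.001,0.001,0.001,0.0,20,-2.4,-20,-0.001,0.001,0.001,0.0]'

```text
t: 18.4
eef_pos: [491.7, 259.5, 348.3]
tcp_rot: [1.114, 1.567, -0.369]
ft_force: [-0.1, 0.4, -0.3]
opening: 0.573
```

```bash
python3 - <<'E'
from h import *
print(now()[0],now()[2]["opening"],now()[2]["joints"])
plan(tl(-55,93,275),FD,0)
p,Rc,_=now()
a=eyes.read_camera("scene");b=eyes.read_camera("side")
C=[circ(p+Rc@[x,0,0],Rc[:,0],r) for x,r in((169.6,28),(243.6,25))]
overlay(a,C,220,40,150,150,5,"pics/s12.png")
overlay(b,C,150,170,150,150,5,"pics/d12.png")
E
```

```text
[491.73410441 259.5250371  348.32965207] 0.5732406506181559 [ 0.36722524  0.45917242  1.79394035 -0.00353987  0.88545673  0.28117561]
dist 76.4 rot 0.008 n 2
[36.7, 3.3, -10.2, 0.004, 0.001, -0.002, 0.0, 36.7, 3.3, -10.2, 0.004, 0.001, -0.002, 0.0]
```

View pics/d12.png

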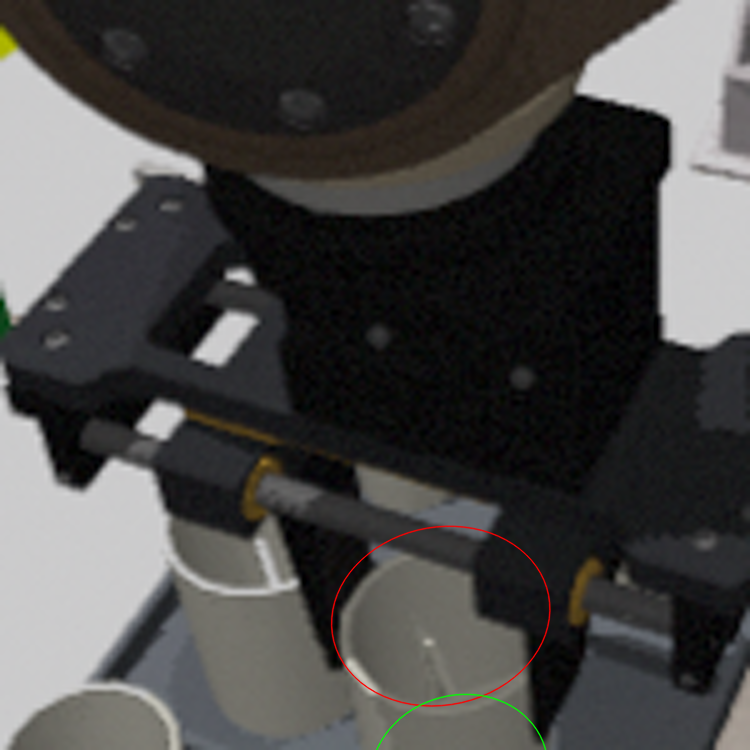

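View pics/s12.png

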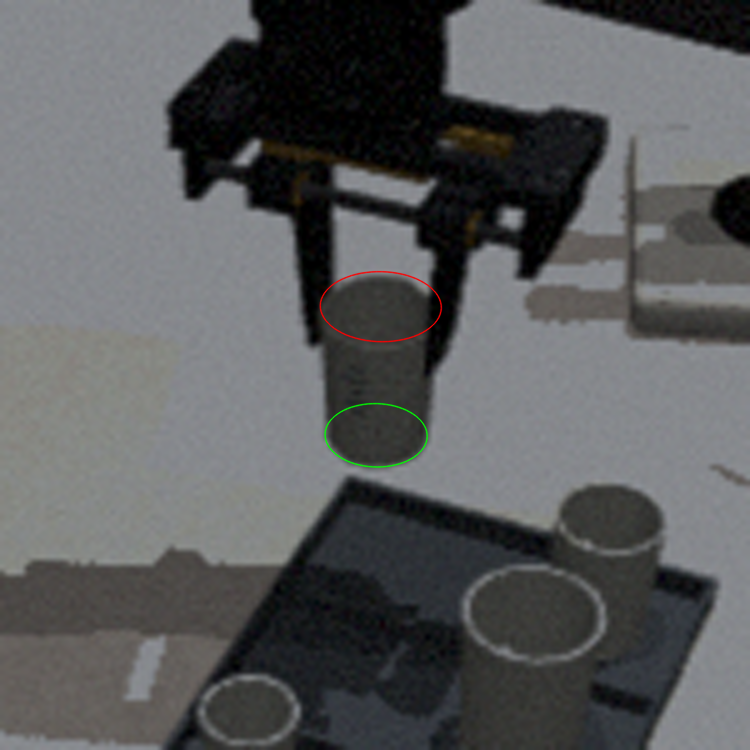

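jog_arm --deltas '[30,3.3,-11,0.004,0.001,-0.002,0.0,28,3.3,-11,0.004,0.001,-0.002,0.0,12,0,0,0,0,0,0,0,0,0,0,0,0,0]'

```text
t: 19.0
eef_pos: [496.9, 279.8, 277.4]
tcp_rot: [-1.306, 1.568, -2.797]
ft_force: [-0.2, 0.1, -0.1]
opening: 0.571
```

```bash
python3 - <<'E'
from h import *
print(now()[0])
plan(tl(-55,93,253),FD,0)
p,Rc,_=now()
b=eyes.read_camera("side")
C=[circ(p+Rc@[x,0,0],Rc[:,0],r) for x,r in((169.6,28),(243.6,25))]
overlay(b,C,150,220,150,150,5,"pics/d13.png")
E
```

```text
[496.88623834 279.77033856 277.3595703 ]
dist 24.4 rot 0.003 n 1
[24.4, -0.0, -0.6, -0.001, 0.001, 0.003, 0.0]
```

View pics/d13.png

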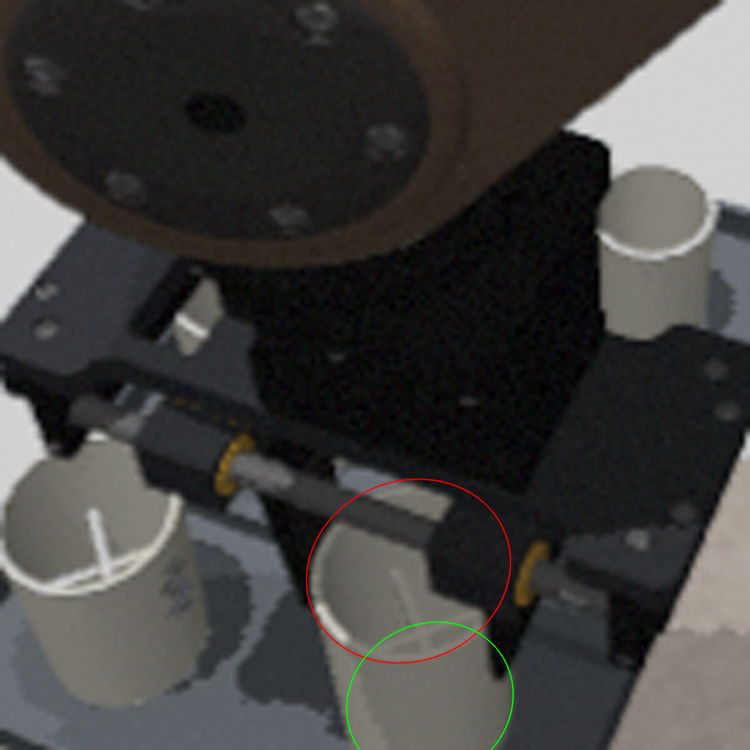

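jog_arm --deltas '[14,0,0,0,0,0,0,7,0,0,0,0,0,0,3,0,0,0,0,0,0,0,0,0,0,0,0,0]'

```text
t: 19.55
eef_pos: [497.4, 279.0, 254.3]
tcp_rot: [1.94, 1.57, 0.449]
ft_force: [0.9, 0.2, -0.1]
opening: 0.57
```

jog_arm --deltas '[2.5,0,-0.8,0,0,0,0,2.5,0,0,0,0,0,0,2.5,0,0,0,0,0,0]'

```text
t: 19.92
eef_pos: [497.4, 280.2, 247.8]
tcp_rot: [2.083, 1.568, 0.591]
ft_force: [-7.8, 3.7, 32.2]
opening: 0.572
```

jog_arm --deltas '[-0.5,0,0,0,0,0,0,0,0,0,0,0,0,0.65,0,0,0,0,0,0,0.74,0,0,0,0,0,0,0.74]'

```text
t: 20.42
eef_pos: [497.3, 280.3, 248.4]
tcp_rot: [2.056, 1.567, 0.565]
ft_force: [0.2, 0.7, 0.1]
opening: 0.736
```

jog_arm --deltas '[-10,0,0,0,0,0,0.74,-25,0,0,0,0,0,0.74,-45,0,0,0,0,0,0.8,-55,0,0,0,0,0,1]'

```text
t: 20.92
eef_pos: [497.0, 279.9, 385.0]
tcp_rot: [-1.394, 1.567, -2.885]
ft_force: [0.2, 0.4, 0.7]
opening: 0.856
```

```bash
python3 - <<'E'
from h import *
print(now()[0],now()[2]["joints"])
a=eyes.read_camera("scene");b=eyes.read_camera("side")
crop(b,100,200,230,180,3,"pics/d14.png");crop(a,220,110,150,140,4,"pics/s14.png")
F=frame(-AX,-(Rz(TH)@[0,1,0])); G=O+AX*(86-12)+DN*1
plan(G+AX*(171+110),F,1.0)
E
```

```text
[496.96891447 279.92872291 385.04028046] [3.97101126e-01 4.35064088e-01 1.71804719e+00 6.61290305e-04
 9.92383358e-01 3.17679684e-01]
dist 661.6 rot 0.611 n 13
[4.9, 2.7, 50.6, -0.004, 0.047, -0.002, 1.0, 2.5, 2.5, 50.8, -0.004, 0.047, -0.002, 1.0, 0.2, 2.3, 50.8, -0.004, 0.047, -0.002, 1.0, -2.2, 2.0, 50.8, -0.004, 0.047, -0.002, 1.0, -4.6, 1.8, 50.7, -0.004, 0.047, -0.002, 1.0, -7.0, 1.6, 50.4, -0.004, 0.047, -0.002, 1.0, -9.3, 1.3, 50.0, -0.004, 0.047, -0.002, 1.0, -11.7, 1.1, 49.5, -0.004, 0.047, -0.002, 1.0, -14.0, 0.8, 48.9, -0.004, 0.047, -0.002, 1.0, -16.2, 0.6, 48.2, -0.004, 0.047, -0.002, 1.0]
[-18.5, 0.3, 47.4, -0.004, 0.047, -0.002, 1.0, -20.7, 0.1, 46.5, -0.004, 0.047, -0.002, 1.0, -22.8, -0.2, 45.5, -0.004, 0.047, -0.002, 1.0]
```

View pics/d14.png

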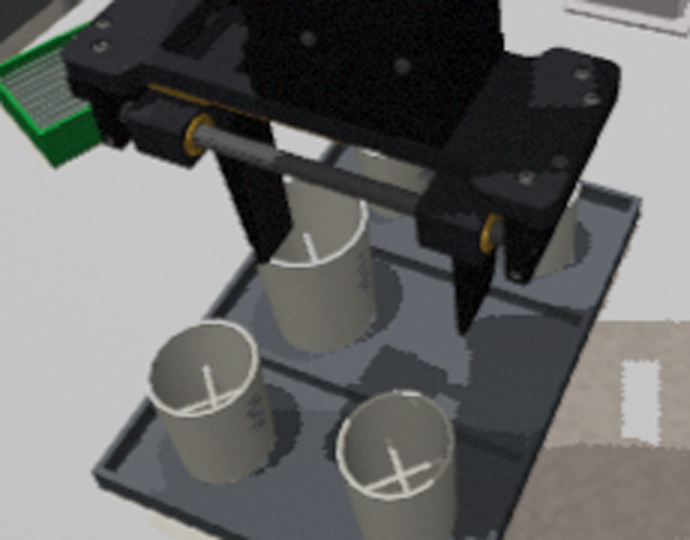

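View pics/s14.png

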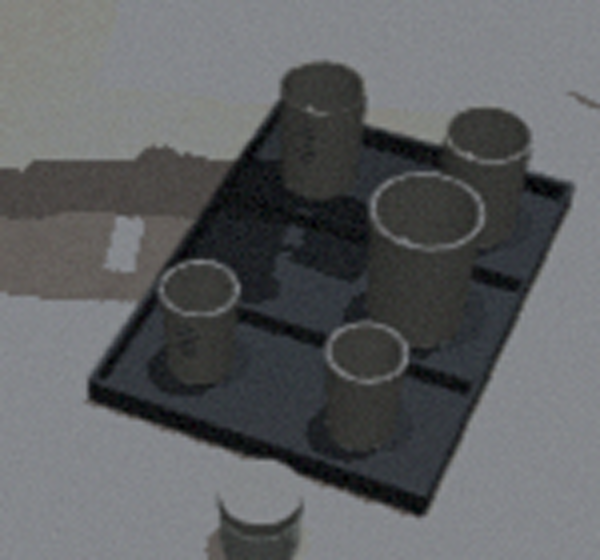

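jog_arm --deltas '[2,2.7,50.6,-0.004,0.047,-0.002,1.0,1,2.5,50.8,-0.004,0.047,-0.002,1.0,0.2,2.3,50.8,-0.004,0.047,-0.002,1.0,-2.2,2.0,50.8,-0.004,0.047,-0.002,1.0,-4.6,1.8,50.7,-0.004,0.047,-0.002,1.0,-7.0,1.6,50.4,-0.004,0.047,-0.002,1.0,-9.3,1.3,50.0,-0.004,0.047,-0.002,1.0,-11.7,1.1,49.5,-0.004,0.047,-0.002,1.0,-14.0,0.8,48.9,-0.004,0.047,-0.002,1.0,-16.2,0.6,48.2,-0.004,0.047,-0.002,1.0]'

```text
t: 22.28
eef_pos: [564.9, -233.9, 341.6]
tcp_rot: [3.129, 1.083, 1.689]
ft_force: [0.1, 0.8, 0.2]
opening: 0.999
```

```bash
python3 - <<'E'
from h import *
print(now()[0])
F=frame(-AX,-(Rz(TH)@[0,1,0])); G=O+AX*(86-8)+DN*1
plan(G+AX*(171+90),F,1.0)
E
```

```text
[ 564.94275387 -233.90286531  341.61974102]
dist 134.2 rot 0.123 n 3
[-11.4, 0.5, 43.2, -0.002, 0.041, -0.004, 1.0, -13.2, 0.4, 42.7, -0.002, 0.041, -0.004, 1.0, -14.9, 0.2, 42.1, -0.002, 0.041, -0.004, 1.0]
```

jog_arm --deltas '[-11.4,0.5,43.2,-0.002,0.041,-0.004,1.0,-13.2,0.4,42.7,-0.002,0.041,-0.004,1.0,-14.9,0.2,42.1,-0.002,0.041,-0.004,1.0,0,0,0,0,0,0,1]'

```text
t: 22.78
eef_pos: [582.6, -370.9, 308.5]
tcp_rot: [-3.139, 0.955, 1.71]
ft_force: [-1.4, -0.3, 0.5]
opening: 0.997
```

```bash
python3 - <<'E'
from h import *
print(now()[0])
F=frame(-AX,-(Rz(TH)@[0,1,0])); G=O+AX*(86-8)+DN*2
plan(G+AX*(171+40),F,1.0)
c=eyes.read_camera("wrist");b=eyes.read_camera("side")
C=[circ(O+AX*h+DN*o,AX,r) for h,o,r in((86,2,33),)]
overlay(c,C,200,110,180,170,4,"pics/w15.png")
overlay(b,C,260,50,120,150,5,"pics/d15.png")
E
```

```text
[ 582.60029722 -370.91466022  308.50933891]
dist 52.6 rot 0.007 n 1
[52.2, 1.9, -6.4, -0.004, -0.005, -0.001, 1.0]
```

View pics/w15.png

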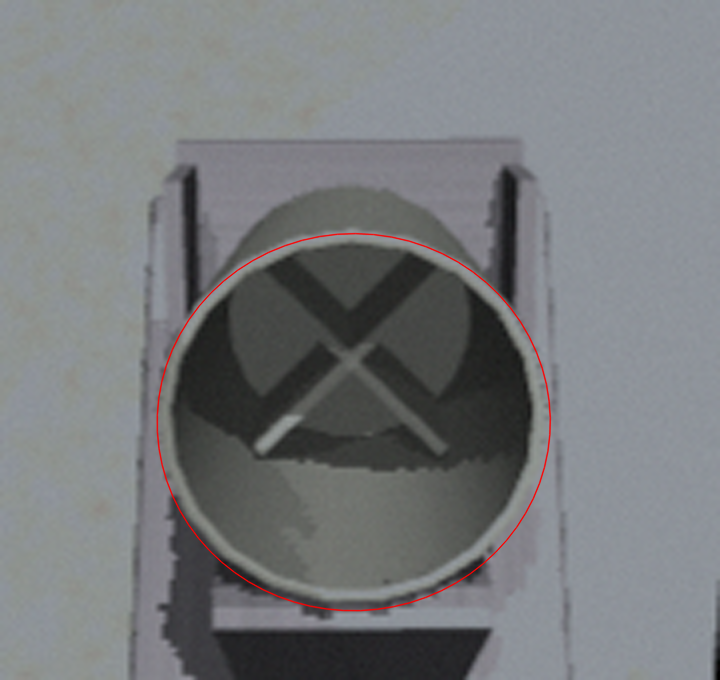

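View pics/d15.png

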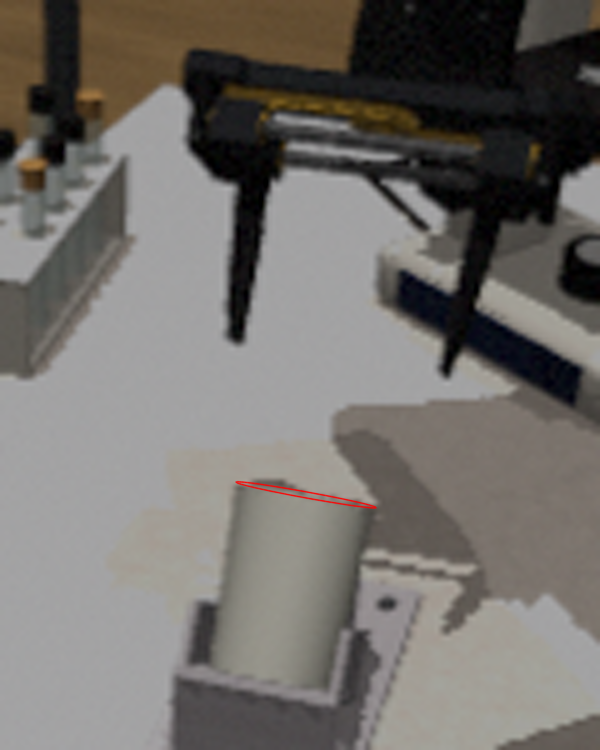

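Wrist view: the rim circle is centred near the prediction (DN 2). Approach.

jog_arm --deltas '[26,1,-3.2,-0.002,-0.003,0,1.0,26,0.9,-3.2,-0.002,-0.002,-0.001,1.0,0,0,0,0,0,0,1]'

```text
t: 23.25
eef_pos: [579.9, -328.9, 272.3]
tcp_rot: [3.138, 0.963, 1.714]
ft_force: [0.1, 0.1, 1.0]
opening: 1.001
```

```bash
python3 - <<'E'
from h import *
F=frame(-AX,-(Rz(TH)@[0,1,0])); G=O+AX*(86-8)+DN*2
plan(G+AX*(171),F,1.0)
E
```

```text
dist 39.1 rot 0.006 n 1
[38.4, -1.3, 6.9, 0.005, 0.003, 0.001, 1.0]
```

jog_arm --deltas '[20,-0.6,3.5,0.003,0.002,0,1.0,18,-0.6,3.4,0.002,0.001,0,1.0,0,0,0,0,0,0,1]'

```text
t: 23.62
eef_pos: [577.2, -312.2, 239.6]
tcp_rot: [3.138, 0.963, 1.711]
ft_force: [1.4, 0.2, 0.0]
opening: 1.002
```

```bash
python3 - <<'E'
from h import *
F=frame(-AX,-(Rz(TH)@[0,1,0])); G=O+AX*(86-8)+DN*2
plan(G+AX*(171),F,1.0)
b=eyes.read_camera("side")
crop(b,260,50,120,150,5,"pics/d16.png")
E
```

```text
dist 3.0 rot 0.004 n 1
[2.0, -1.0, 2.1, 0.003, 0.003, -0.0, 1.0]
```

View pics/d16.png

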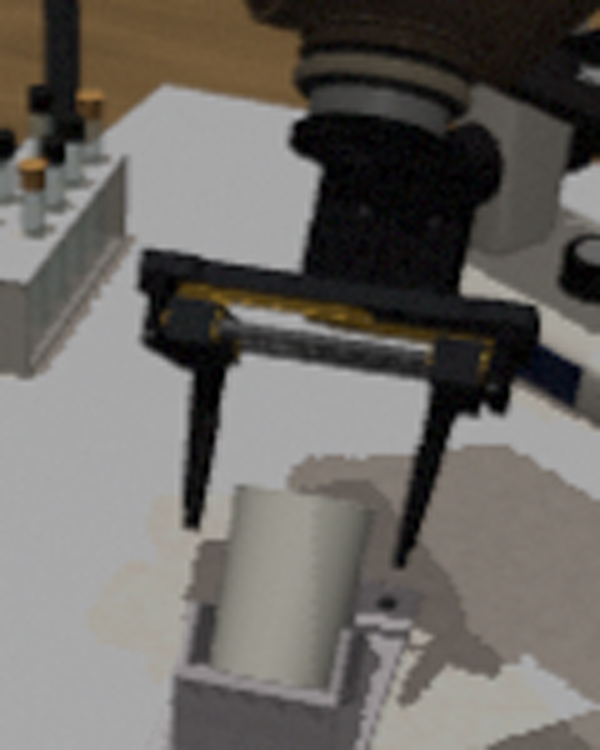

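jog_arm --deltas '[1.5,-1,1.5,0.003,0.003,0,0.6,0,0,0,0,0,0,0.4,0,0,0,0,0,0,0,0,0,0,0,0,0,0,0,0,0,0,0,0,0,0,0,0,0,0,0,0,0,0,0,0,0,0,0]'

```text
t: 24.55
eef_pos: [576.7, -314.2, 239.9]
tcp_rot: [3.136, 0.962, 1.706]
ft_force: [0.5, -0.1, 0.3]
opening: 0.674
```

jog_arm --deltas '[-8,0,0,0,0,0,0,-12,0,0,0,0,0,0,-15,0,0,0,0,0,0,-18,0,0,0,0,0,0,-20,0,0,0,0,0,0,-20,0,0,0,0,0,0,-20,0,0,0,0,0,0,-20,0,0,0,0,0,0]'

```text
t: 25.55
eef_pos: [586.9, -394.8, 357.7]
tcp_rot: [3.135, 0.965, 1.704]
ft_force: [0.2, -0.2, -0.8]
opening: 0.673
```

```bash
python3 - <<'E'
from h import *
G=O+AX*86+DN*2; q=np.array([576.7,-314.2,239.9]); print("rim at tool x", (q-G)@AX, "z off", (G-q)@DN)
p,_,s=now(); print(p,s["opening"])
b=eyes.read_camera("side")
crop(b,240,20,150,180,4,"pics/d17.png")
plan(p+[0,0,80],FD,0,n=6)
E
```

```text
rim at tool x 166.28175114117377 z off 0.6841248304575674
[ 586.90913312 -394.81357703  357.70499893] 0.6729228622389589
dist 77.6 rot 0.606 n 6
[-10.5, 0.1, -7.5, 0.01, -0.101, 0.002, 0.0, -11.2, 0.1, -6.4, 0.01, -0.101, 0.002, 0.0, -11.8, 0.0, -5.3, 0.01, -0.101, 0.002, 0.0, -12.3, 0.0, -4.0, 0.01, -0.101, 0.002, 0.0, -12.6, -0.0, -2.8, 0.01, -0.101, 0.002, 0.0, -12.8, -0.0, -1.5, 0.01, -0.101, 0.002, 0.0]
```

View pics/d17.png

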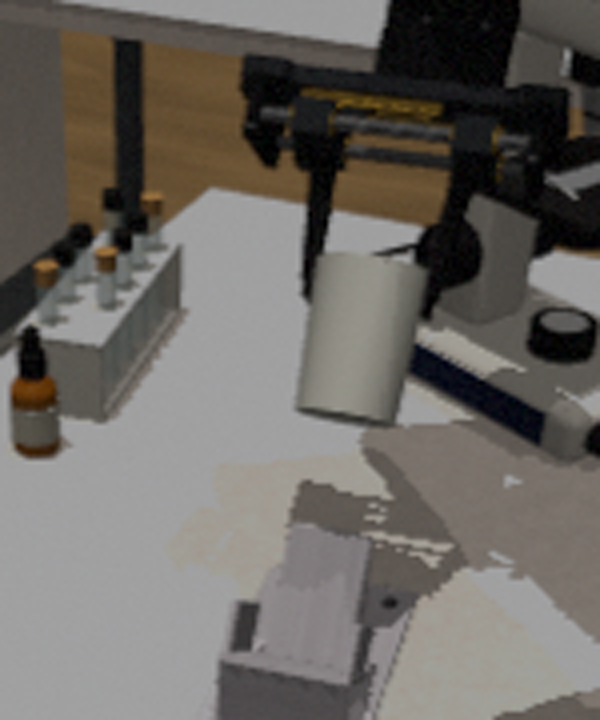

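jog_arm --deltas '[-10.5,0.1,-7.5,0.01,-0.101,0.002,0.0,-11.2,0.1,-6.4,0.01,-0.101,0.002,0.0,-11.8,0,-5.3,0.01,-0.101,0.002,0.0,-12.3,0,-4.0,0.01,-0.101,0.002,0.0,-12.6,0,-2.8,0.01,-0.101,0.002,0.0,-12.8,0,-1.5,0.01,-0.101,0.002,0.0,0,-2,-25,0,0,0,0,0,-3,-40,0,0,0,0,0,-3.3,-48,0,0,0,0,0,-3.3,-50,0,0,0,0]'

```text
t: 26.85
eef_pos: [560.2, -232.8, 439.3]
tcp_rot: [0.108, 1.545, -1.395]
ft_force: [0.5, -0.5, -0.8]
opening: 0.674
```

```bash
python3 - <<'E'
from h import *
print(now()[0],now()[2]["opening"],tl(-55,0,0))
plan(tl(-55,0,400),FD,0)
E
```

```text
[ 560.241026   -232.83165739  439.26084478] 0.6738775512504097 [504.28032887 187.64986994   0.        ]
dist 426.0 rot 0.029 n 8
[3.6, -3.4, -53.0, -0.002, 0.003, -0.0, 0.0, 3.7, -3.3, -53.0, -0.002, 0.003, -0.0, 0.0, 3.9, -3.2, -53.0, -0.002, 0.003, -0.0, 0.0, 4.1, -3.2, -53.0, -0.002, 0.003, -0.0, 0.0, 4.2, -3.1, -53.0, -0.002, 0.003, -0.0, 0.0, 4.4, -3.0, -53.0, -0.002, 0.003, -0.0, 0.0, 4.6, -2.9, -53.0, -0.002, 0.003, -0.0, 0.0, 4.7, -2.8, -53.0, -0.002, 0.003, -0.0, 0.0]
```

jog_arm --deltas '[3.6,-3.4,-53.0,-0.002,0.003,0,0.0,3.7,-3.3,-53.0,-0.002,0.003,0,0.0,3.9,-3.2,-53.0,-0.002,0.003,0,0.0,4.1,-3.2,-53.0,-0.002,0.003,0,0.0,4.2,-3.1,-53.0,-0.002,0.003,0,0.0,4.4,-3.0,-53.0,-0.002,0.003,0,0.0,4.6,-2.9,-53.0,-0.002,0.003,0,0.0,4.7,-2.8,-45,-0.002,0.003,0,0.0,4,-1,-10,0,0,0,0,0,0,0,0,0,0,0]'

```text
t: 28.1
eef_pos: [497.8, 203.7, 398.7]
tcp_rot: [1.402, 1.563, -0.085]
ft_force: [0.2, -0.5, -1.0]
opening: 0.675
```

```bash
python3 - <<'E'
from h import *
print(now()[0],now()[2]["opening"])
plan(tl(-55,0,290),FD,0)
E
```

```text
[497.79737785 203.74675333 398.74137125] 0.6745107238622194
dist 110.1 rot 0.008 n 3
[36.3, 1.4, 5.5, 0.001, 0.0, -0.002, 0.0, 36.3, 1.5, 5.5, 0.001, 0.0, -0.002, 0.0, 36.3, 1.6, 5.5, 0.001, 0.0, -0.002, 0.0]
```

jog_arm --deltas '[20,2,7,0.001,0,-0.002,0.0,30,2,6,0.001,0,-0.002,0.0,30,1,4,0.001,0,-0.002,0.0,15,0,0,0,0,0,0,0,0,0,0,0,0,0]'

```text
t: 28.72
eef_pos: [506.8, 181.0, 303.6]
tcp_rot: [1.288, 1.566, -0.209]
ft_force: [-0.3, -0.7, -0.5]
opening: 0.678
```

```bash
python3 - <<'E'
from h import *
print(now()[0],now()[2]["opening"])
plan(tl(-55,0,264),FD,0)
p,Rc,_=now()
a=eyes.read_camera("scene");b=eyes.read_camera("side")
C=[circ(p+Rc@[x,0,0],Rc[:,0],r) for x,r in((166.3,33),(252.3,29.5))]
overlay(a,C,220,80,150,150,5,"pics/s18.png")
overlay(b,C,150,200,180,150,4,"pics/d18.png")
E
```

```text
[506.80330967 181.01429859 303.63405973] 0.6781559707611977
dist 40.3 rot 0.008 n 1
[39.6, -2.2, -6.9, -0.006, 0.001, -0.005, 0.0]
```

View pics/s18.png

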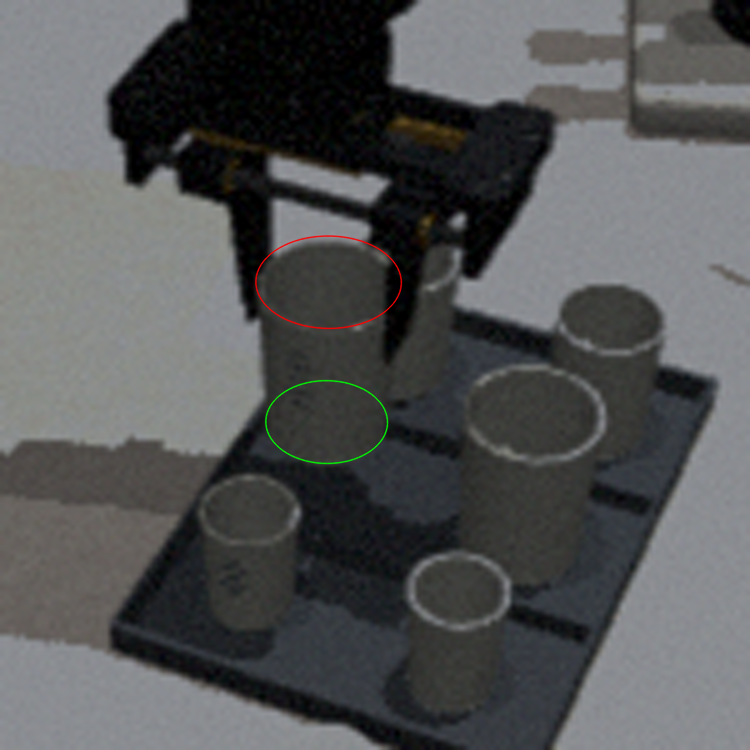

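View pics/d18.png

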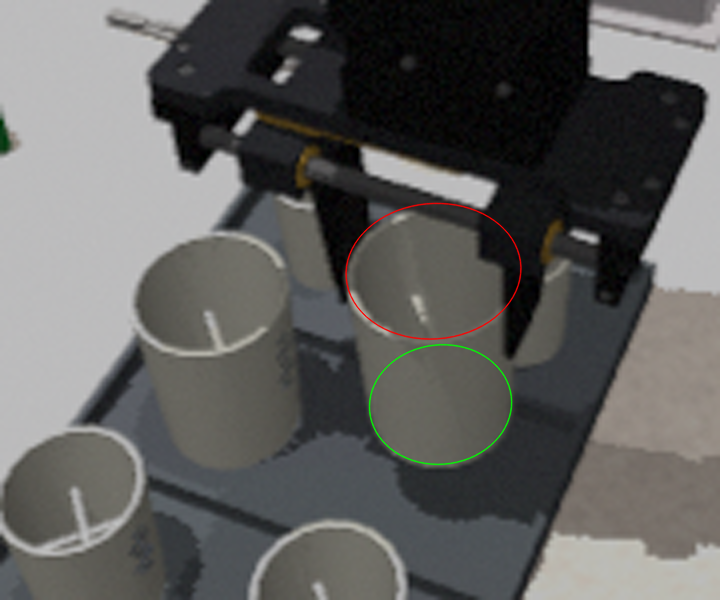

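Scene and side: the large beaker is vertical, its foot at the predicted ring. Descend.

jog_arm --deltas '[15,-2.2,-6.5,-0.006,0.001,-0.005,0,12,0,0,0,0,0,0,8,0,0,0,0,0,0,4,0,0,0,0,0,0,0,0,0,0,0,0,0]'

```text
t: 29.45
eef_pos: [504.2, 188.7, 264.4]
tcp_rot: [1.637, 1.567, 0.149]
ft_force: [0.4, 0.3, -0.8]
opening: 0.67
```

jog_arm --deltas '[2.5,0,0,0,0,0,0,2.5,0,0,0,0,0,0,1.5,0,0,0,0,0,0,0,0,0,0,0,0,0]'

```text
t: 29.95
eef_pos: [504.4, 188.7, 258.0]
tcp_rot: [1.653, 1.566, 0.165]
ft_force: [-0.5, -1.0, -0.1]
opening: 0.673
```

jog_arm --deltas '[1.5,0,0,0,0,0,0,1.5,0,0,0,0,0,0]'

```text
t: 30.2
eef_pos: [504.3, 188.8, 256.6]
tcp_rot: [1.693, 1.565, 0.205]
ft_force: [-9.2, -1.5, 33.2]
opening: 0.671
```

jog_arm --deltas '[-0.5,0,0,0,0,0,0,0,0,0,0,0,0,0.75,0,0,0,0,0,0,0.82,0,0,0,0,0,0,0.82]'

```text
t: 30.7
eef_pos: [504.3, 188.8, 257.5]
tcp_rot: [1.697, 1.564, 0.209]
ft_force: [0.2, -0.1, 0.2]
opening: 0.818
```

jog_arm --deltas '[-10,0,0,0,0,0,0.82,-25,0,0,0,0,0,0.82,-45,0,0,0,0,0,0.82,-50,0,0,0,0,0,0.82,-30,0,40,0,0,0,0.82,0,0,50,0,0,0,0.82,0,0,50,0,0,0,0.82,0,0,50,0,0,0,0.82,0,0,50,0,0,0,0.82,0,0,30,0,0,0,0.82]'

```text
t: 31.95
eef_pos: [524.9, -86.5, 429.2]
tcp_rot: [1.5, 1.558, 0.016]
ft_force: [-0.4, 0.2, 0.4]
opening: 0.82
```

```bash
python3 - <<'E'
from h import *
print(now()[0],env.state()["t"])
a=eyes.read_camera("scene");b=eyes.read_camera("side")
cv2.imwrite("pics/s19f.png",a["image"][:,:,::-1])
crop(b,100,200,230,200,3,"pics/d19.png");crop(a,220,110,160,150,5,"pics/s19.png")
E
```

```text
[524.90733029 -86.47618515 429.23240471] 31.95
```

View pics/s19.png

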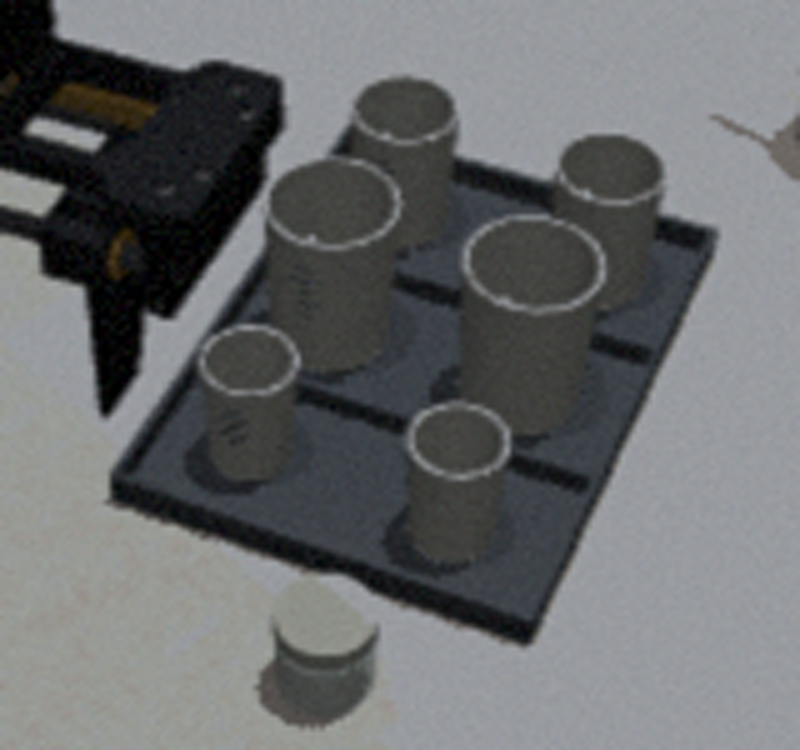

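View pics/d19.png

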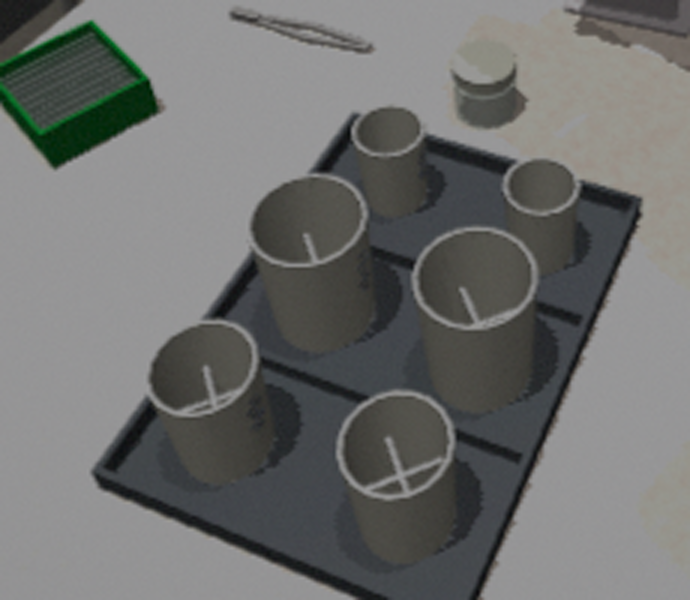

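View pics/s19f.png

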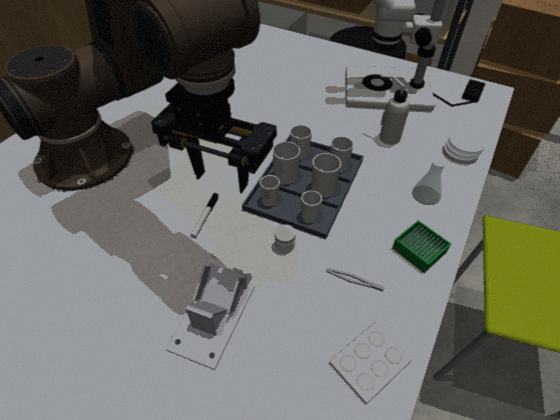

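All three stand upright in matching rows; the stand is empty and the bystanders look unmoved. A short pause to let the arm settle, then I hand in.

jog_arm --deltas '[0,0,0,0,0,0,0.82,0,0,0,0,0,0,0.82]'

```text
t: 32.3
eef_pos: [524.8, -85.8, 429.6]
tcp_rot: [1.5, 1.558, 0.015]
ft_force: [-0.5, -0.1, 0.1]
opening: 0.819
```

```bash
python3 - <<'E'
from h import *
s=env.state(); print(s["t"],np.abs(s["qvel"]).max())
print(env.job_done())
E
```

```text
32.3 0.008689595528501026
the job is handed in; nothing more can be done
None
```

I pulled the small, medium and large beakers out of the nest in that order. Each was lowered to contact with the tray floor (about 32 N on the wrist), released, and left in the near half of its matching row. I handed the job in at 32.3 s.

- **Final pictures:** the scene and side views show all three upright beside their row mates, the stand empty, and the row beakers, jar, marker and forceps apparently unmoved by eye. The arm is clear and at rest.
- **Disagreements:**
  - Camera-based sizes and heights came out about 3–6% (a few mm) off the model.
  - The small beaker lay about 7 mm further to the low side than the stand fit predicted.
  - I corrected the grasps with the wrist and side views. The contact heights then agreed with prediction to about 1 mm.

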